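Gauge a flow-cell body in the corner of a two-axis comparator

ROBOT

A 7-joint arm with a two-finger parallel gripper is mounted at the origin on a cart in front of the work surface, level with it; the furniture and walls round the work are solid. World frame = base frame: x ahead of the robot, y to its left, z up, the work surface at z = 0. Lengths are in m, angles in rad, forces in N, time in s.
With the tool pointing down it reaches from about 0.4 to 0.875 m from the base axis. Payload 19.3 kg.
Tool frame: the origin (TCP) lies at the very end of the fingers, on their centre line; the grasp point (between the pads) lies 19 mm behind it; z points along the fingers, y is the direction in which the jaws open and shut (so a half turn about z gives the same grasp; the last joint's range is limited). The gripper opens to 85 mm and grips with 20 to 120 N. Pads are 22 mm wide; open, the fingers measure 114 mm over their backs; the gripper's body (76 mm by 85 mm) begins 54 mm behind the grasp point. The pads swing forward as they close: fully open they stand 13 mm farther back than shut.
Start: joints at [1.032, 0.521, -0.036, 1.599, 0.021, 1.021, -0.113], TCP at [0.282, -0.558, 0.231] pointing down, gripper open.
Joint ranges: [-2.91, 2.91], [-0.3, 2.13], [-1.5, 1.42], [0.17, 2.43], [-1.26, 4.41], [0.16, 1.93], [-2.52, 2.52]. Speed limits (rad/s): [1.89, 1.89, 2.39, 2.39, 3.01, 3.01, 3.01].

INTERFACE

Orientations are given as [roll, pitch, yaw] about the fixed x, y, z axes, in that order (R = Rz(yaw) Ry(pitch) Rx(roll)).
In Python, from workcell import bot gives the robot as it stands. The module is installed in compiled form; this text tells all that it offers.
- The arm moves only by the shell command python3 -m inch 'ROWS' [FORCE]. ROWS is JSON, a list of rows, each an object of numbers: "dx", "dy", "dz": the shift along the tool's x, y, z in mm; "rx", "ry", "rz": the turn, a rotation vector about the tool's x, y, z in rad; "hand": the closure, from -1 (fully open) to 1 (shut), so that 0 is half open. In form: [{"dx": .., "dy": .., "dz": .., "rx": .., "ry": .., "rz": .., "hand": ..}, ...]. A call has 1 to 10 rows; each row shifts and turns the commanded pose from where the row before left it, along the tool's axes as they then stand; what a row does not reach is not made up. A row lasts 1/10 s, in which the tool goes at most 50 mm and 8.59 degrees, less where a joint would pass 70% of its speed; a pose out of reach is approached as far as the arm can. A call with a gripper value outside its range is refused whole. The fingers move at their own pace and stop on an object; FORCE is the grip in N (left out, the last holds). Time passes only in rows, so rows that do not move let the fingers close. It gives the time, the measured TCP pose, the force and the opening at its end, in the units of the state.
- bot.observe(): the state, without advancing time (a new reading comes with each control period).
- bot.grab_frame(name): name is "side" or "top"; returns (picture, depth): 480x640x3 uint8, red, green, blue; 480x640 float32, m along the optical axis (not along the pixel's ray), 0 where there is no reading.
- bot.get_calibration(name): a dict with "vertical_fov" (degrees; the focal length in pixels is half the picture's height over the tangent of half this angle, whatever the lens; pixels are square), "cx", "cy" (the principal point, pixels), "origin" and "orientation" of the camera in the world. Camera axes: x right, y down, z forward; pixel columns grow to the right and rows downward; lengths in m; the calibration is good to about 2 mm. A picture is of the moment at which its call begins. get_calibration takes no time and is no camera call.
- bot.job_done(): hands the job in, once; it reports no verdict.
Trained networks look in the newest picture that a camera, given by its name, has taken for a name from the list of things; names that differ only in an ending like _2 or _b are one class to them, and where a whole thing is asked for, a point or a joint stands for the part that bears it (a point fixed in the world has none). Each returns a list of dicts, best first, with "score" (0 to 1); they miss things now and then, are a little off and sometimes report something else, mostly with a low value. They report only what shows in the picture. A call takes as long as a camera call. They do not tell look-alikes from the thing itself.
- bot.trace(camera, target): "region" (480x640 bool, what is visible of it) and "box" ([left, top, right, bottom] in pixels, round what is visible of it).
- bot.tip_of(camera, target): "centre" ([row, column] in pixels: a listed point, or the origin of a listed thing).
The state is a dict: "clock": time; "qpos": joint angles; "qd": joint speeds; "joint_efforts": joint torques, N m; "position": TCP position; "tool_rot": TCP orientation; "force": force on the tool from outside, world axes, zero at the start; "moment": the same for the moment, N m; "grip_width": finger opening in m.
Only numpy, scipy, OpenCV 4.12 (cv2) and the standard library are available. Lean on these libraries where they do the work, as an engineer would, in place of code of your own. Each camera call takes 0.05 s, during which the arm holds its last target.

TASK

The bench comparator still has its dark steel setting master in the nest: lift it out and stand it upright in its wooden box, and let go of it. Then set the aluminium flow-cell body flat on the comparator's plate, brass fitting pointing away from the short fence, slide it into the corner until it is flush against the long and the short fence at once with both dial gauges pushed in, and finish while still holding it pressed firmly into the corner for the reading. Do not ram the fences, and leave the glassware, pot and bottles around standing where they are.

Things in the scene. Friction and masses are not known exactly. Their poses are not given: they have to be found in the camera images.
- comparator: Bench comparator, fixed: grey plate 160 (x) x 150 (y) mm, top 14 mm above its underside. Origin: centre of the underside; x, y along its sides. On it two bright steel fences, 12 mm thick; outside each a face-up dial gauge (42 mm across, top 19 mm above the plate), its plunger through the fence. Parts are pushed toward +x, +y of this frame. Metal slides on metal at friction 0.25.
- corner (a point): Where the two fence faces would meet, at the level of the plate's top: 12 mm in x and 8 mm in y from the comparator's origin, 14 mm above its underside; same axes as the comparator. The nest is on the -x, -y side of it. A 60 x 40 mm part with its long side on the long fence and its end on the short fence has its centre 30 mm in -x and 20 mm in -y of this point.
- long_fence: The long fence: steel bar 18 mm high above the plate, 72 mm along the comparator's x, its face (looking to -y) in the plane y = 0 of point corner. Origin: middle of its underside, 40 mm in -x and 6 mm in +y of the corner.
- short_fence: The short fence: steel bar 30 mm high above the plate, 56 mm along the comparator's y, its face (looking to -x) in the plane x = 0 of point corner. Origin: middle of its underside, 6 mm in +x and 32 mm in -y of the corner.
- long_gauge (a joint): Plunger of the gauge in the long fence, m: 0 = free, its ball tip 4 mm proud of the fence face, 30 mm in -x of the corner and 10 mm above the plate; 0.004 = pushed in level with the fence face. Spring: 1.2 N free, 2.4 N at 0.004.
- short_gauge (a joint): Plunger of the gauge in the short fence, m: same as long_gauge, 20 mm in -y of the corner.
- setting_master: Setting master, loose: black steel block 60 (x) x 40 (y) x 45 (z) mm with a bright ground band round the lower sides, about 0.55 kg. Origin: centre of its underside. At the start it stands upright on the comparator's plate, some 8 to 20 mm short of the two fences, nearly square to them.
- cell_body: Flow-cell body, loose: bare aluminium block 60 (x) x 40 (y) x 45 (z) mm with a round window on top, about 0.25 kg, standing upright on the worktop. Origin: centre of its underside. A brass hose fitting, 11 mm thick at most, stands out 12 mm from the middle of its -x end, 10 mm above the underside; the +x end and the two long sides are flat.
- fitting_tip (a point): Tip of the brass fitting, 42 mm in -x of the cell body's origin and 10 mm above its underside.
- master_box: Low open wooden box with a green felt floor, fixed: outside 86 (x) x 66 (y) x 20 (z) mm, pocket 70 x 50 mm with its floor 8 mm above the underside. Origin: centre of the underside; x along the long side. The master stands in it lengthwise with 5 mm to spare on every side.
- vial_white_cap: Small clear vial with white cap, 20 mm wide, 50 mm high, loose bystander; origin: centre of its underside.
- sample_pot: White plastic pot, 37 mm wide, 34 mm high, loose bystander; origin: centre of its underside. Just behind it a tall black computer tower rises from the worktop: keep arm and wrist clear of it when crossing from side to side.
- dropper_oil: Brown dropper bottle with black cap, 30 mm wide, 78 mm high, loose bystander; origin: centre of its underside.
- beaker_50: Small clear beaker, 45 mm wide, 58 mm high, loose bystander; origin: centre of its underside.
There are look-alikes about, which are no part of the job. Leave any orange look-alike of the setting_master alone.

How it is judged:
By the outcome, as a careful person would: the job done as asked, in the order asked, and still so for the second after the job is handed in, while the arm keeps its last pose, push and grip.
It also fails if it takes over 64 s, if anything falls off the work surface, if the arm or the gripper's body presses on something with over 40 N, if the wrist force passes 120 N, or if a joint passes its speed limit or range.

## Working session

There is one attempt and no reset: what is moved stays moved. The work goes in short steps, Python scripts to look and compute and a shell command to move; the robot and the scene stay as the last step left them, time stands still between calls to the robot, and variables do not carry over. Pictures are saved under pics/ and viewed, and the job is handed in when it is done.

```bash
mkdir -p pics; python3 - <<'E'
from workcell import bot
import cv2
print(bot.observe())
for n in("side","top"):
    p,d=bot.grab_frame(n); cv2.imwrite(f"pics/{n}0.png",p[:,:,::-1]); print(n,bot.get_calibration(n))
E
```

```text
{'clock': 0.0, 'qpos': array([ 1.03179246,  0.52199677, -0.03632522,  1.5999904 ,  0.02119009,
        1.02110209, -0.11280421]), 'qd': array([-0.00169201, -0.00131178, -0.0005154 , -0.0011059 , -0.00014759,
        0.00069824, -0.00048372]), 'joint_efforts': array([ 2.33920626e-03, -9.27095532e+01,  1.98043540e+00, -3.69914460e+01,
        1.79577334e-02,  8.29800905e-03,  2.65276270e-05]), 'position': array([ 0.28220662, -0.55728925,  0.2307428 ]), 'tool_rot': array([-3.14048299e+00,  7.19478107e-05,  4.68782334e-01]), 'force': array([-0.22930003, -1.00363444, -0.38353647]), 'moment': array([0.04391826, 0.03966617, 0.01921262]), 'grip_width': 0.0851790095435827}
side {'vertical_fov': 52.33849299622209, 'cx': 321.8368978706751, 'cy': 238.93374167935954, 'origin': array([ 0.45140436, -0.89811964,  0.72622511]), 'orientation': array([-2.22458768,  0.0168453 , -0.10128964])}
top {'vertical_fov': 48.604779271807054, 'cx': 317.39471973986974, 'cy': 238.89845995364342, 'origin': array([ 0.24526443, -0.02941694,  1.2809836 ]), 'orientation': array([-2.90133093e+00,  1.64750108e-03, -1.57056412e+00])}
```

View pics/side0.png

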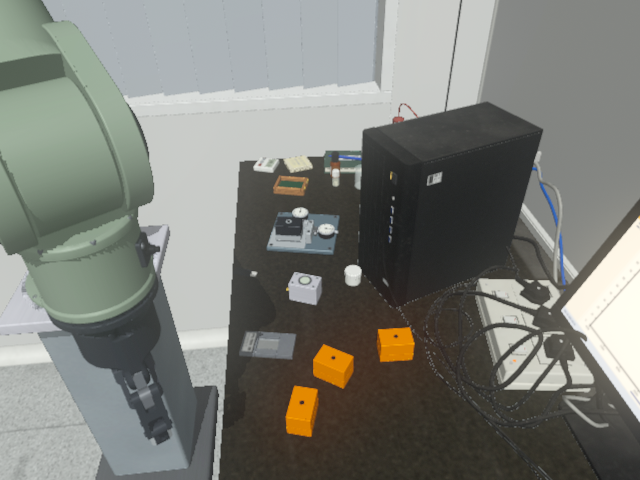

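View pics/top0.png

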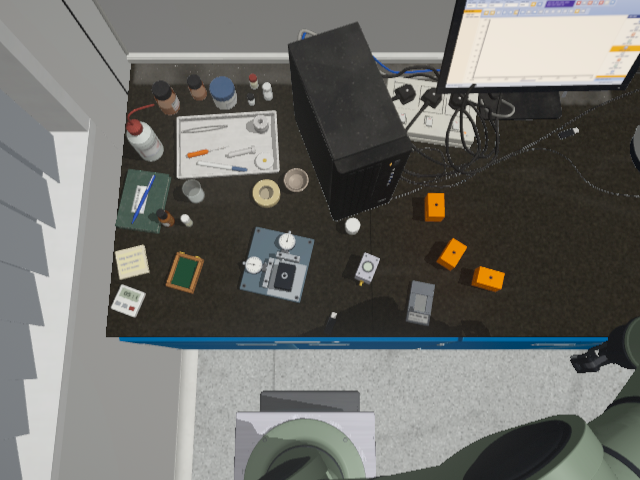

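```bash
cat > h.py <<'E'
from workcell import bot
import numpy as np, cv2
from scipy.spatial.transform import Rotation as R
def K(n):
    c=bot.get_calibration(n); f=240/np.tan(np.radians(c["vertical_fov"])/2)
    return c,f,R.from_euler('xyz',c["orientation"]).as_matrix()
def cloud(n,d):
    c,f,M=K(n); v,u=np.mgrid[0:480,0:640].astype(float)
    P=np.stack([(u-c["cx"])/f*d,(v-c["cy"])/f*d,d],-1)
    return P@M.T+c["origin"]
def proj(n,P):
    c,f,M=K(n); q=(np.atleast_2d(P)-c["origin"])@M
    return np.c_[q[:,0]/q[:,2]*f+c["cx"],q[:,1]/q[:,2]*f+c["cy"]]
def onplane(n,u,v,z):
    c,f,M=K(n); r=M@np.array([(u-c["cx"])/f,(v-c["cy"])/f,1]); o=c["origin"]
    return o+r*(z-o[2])/r[2]
def crop(n,p,x0,y0,w,h,s,name):
    cv2.imwrite("pics/"+name,cv2.resize(p[y0:y0+h,x0:x0+w,::-1],None,fx=s,fy=s,interpolation=cv2.INTER_CUBIC))
E
python3 - <<'E'
from h import *
names=["comparator","setting_master","cell_body","master_box","vial_white_cap","sample_pot","dropper_oil","beaker_50"]
D={}
for n in("top","side"):
    p,d=bot.grab_frame(n); C=cloud(n,d); D[n+'p']=p;D[n+'d']=d
    crop(n,p,*((230,210,160,100,5) if n=="top" else (230,140,170,180,3.3)),n+"1.png")
    for t in names:
        for i,r in enumerate(bot.trace(n,t)[:3]):
            if r["score"]<.2: continue
            m=r["region"]; D[f"{n}_{t}_{i}"]=m; Q=C[m&(d>0)]
            print(n,t,i,round(r["score"],2),r["box"],m.sum(),"med",np.median(Q,0).round(3),"z95",np.percentile(Q[:,2],95).round(3) if len(Q) else 0)
np.savez("d0.npz",**D)
print(bot.observe()["clock"])
E
```

```text
top comparator 0 0.88 [238.3, 225.0, 311.8, 303.1] 3593 med [0.5   0.079 0.015] z95 0.037
top comparator 1 0.26 [352.1, 252.7, 376.8, 283.5] 456 med [ 0.478 -0.144  0.045] z95 0.05
top setting_master 0 0.95 [274.2, 263.9, 297.3, 292.2] 512 med [0.455 0.048 0.059] z95 0.063
top setting_master 1 0.92 [439.8, 236.7, 464.1, 267.2] 508 med [ 0.512 -0.347  0.044] z95 0.049
top setting_master 2 0.84 [471.4, 268.0, 505.2, 291.5] 618 med [ 0.453 -0.428  0.044] z95 0.049
top cell_body 0 0.9 [353.0, 252.2, 377.5, 284.1] 475 med [ 0.477 -0.143  0.045] z95 0.049
top cell_body 1 0.33 [263.8, 252.3, 275.7, 285.9] 193 med [0.47  0.09  0.031] z95 0.036
top master_box 0 0.96 [165.9, 252.1, 202.2, 292.7] 1047 med [0.474 0.295 0.012] z95 0.023
top vial_white_cap 0 0.43 [177.9, 214.2, 192.7, 226.1] 74 med [0.596 0.29  0.047] z95 0.054
top sample_pot 0 0.62 [345.5, 216.7, 360.8, 236.0] 187 med [ 0.585 -0.111  0.034] z95 0.038
top dropper_oil 0 0.58 [158.9, 208.3, 174.2, 228.4] 220 med [0.6   0.339 0.05 ] z95 0.08
top beaker_50 0 0.57 [181.8, 180.8, 205.9, 204.6] 393 med [0.679 0.282 0.03 ] z95 0.059
side 
[... 496 characters left out ...]
71.0, 325.4, 305.2] 843 med [ 0.479 -0.159  0.039] z95 0.047
side master_box 0 0.69 [270.6, 174.4, 311.0, 196.8] 629 med [0.471 0.292 0.011] z95 0.022
side master_box 1 0.69 [265.1, 206.1, 339.4, 254.1] 1992 med [0.509 0.033 0.015] z95 0.036
side master_box 2 0.53 [275.3, 219.1, 305.2, 240.0] 646 med [0.455 0.033 0.05 ] z95 0.061
side sample_pot 0 0.59 [344.9, 264.6, 361.7, 288.2] 295 med [ 0.584 -0.123  0.031] z95 0.036
side dropper_oil 0 0.68 [328.5, 151.0, 337.7, 168.0] 148 med [0.602 0.336 0.053] z95 0.078
side dropper_oil 1 0.65 [266.3, 206.7, 338.2, 252.4] 1975 med [0.509 0.033 0.015] z95 0.036
side beaker_50 0 0.65 [353.8, 164.7, 360.1, 189.9] 138 med [0.657 0.269 0.04 ] z95 0.057
1.0
```

View pics/top1.png

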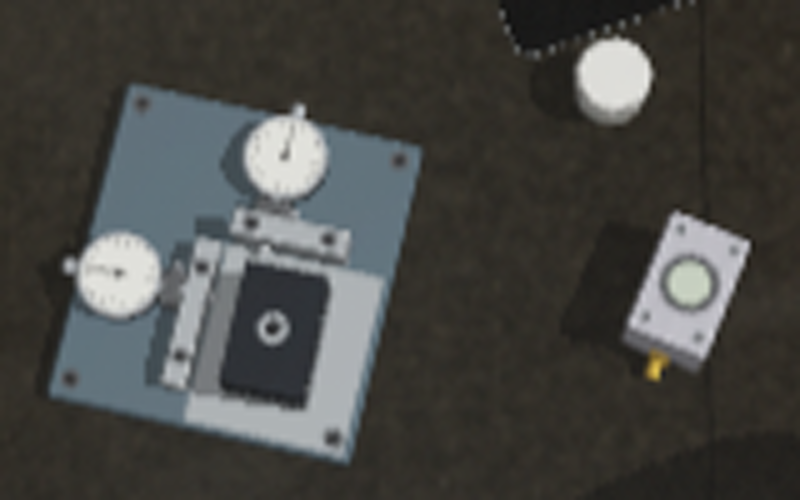

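View pics/side1.png

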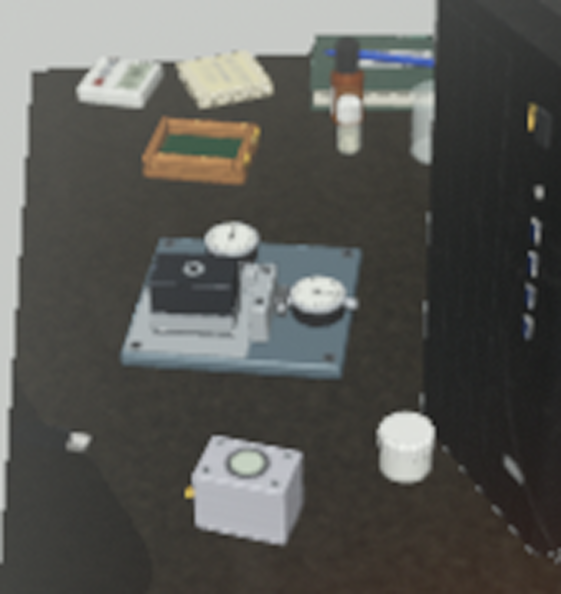

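```bash
python3 - <<'E'
from h import *
D=np.load("d0.npz")
def rect(Q):
    (c,s,a)=cv2.minAreaRect((Q[:,:2]*1000).astype(np.float32)); 
    return np.round(c,1),np.round(s,1),round(a,1)
for n in("top","side"):
    C=cloud(n,D[n+'d'].astype(float))
    def box(x0,x1,y0,y1,z0,z1):
        m=(C[...,0]>x0)&(C[...,0]<x1)&(C[...,1]>y0)&(C[...,1]<y1)&(C[...,2]>z0)&(C[...,2]<z1); return C[m]
    Q=box(.35,.62,-.03,.18,.008,.02); print(n,"plate",len(Q),rect(Q),np.median(Q[:,2]))
    Q=box(.40,.52,0,.1,.053,.07); print(n,"master",len(Q),rect(Q),np.median(Q[:,2]))
    Q=box(.40,.56,-.22,-.08,.040,.06); print(n,"cell",len(Q),rect(Q),np.median(Q[:,2]))
    Q=box(.40,.55,.23,.37,.016,.03); print(n,"boxrim",len(Q),rect(Q),np.median(Q[:,2]))
    Q=box(.35,.40,-.1,.0,-.02,.02); print(n,"table",np.median(Q[:,2]) if len(Q) else 0)
E
```

```text
top plate 2578 (array([513.1,  66.8]), array([150. , 197.1]), 77.2) 0.014337428804780505
top master 443 (array([458.4,  49.6]), array([40.2, 60. ]), 79.0) 0.05933309895518257
top cell 415 (array([ 482. , -145.6]), array([39.5, 61. ]), 67.6) 0.045370194509496864
top boxrim 378 (array([475. , 294.1]), array([66.9, 88.3]), 74.4) 0.02000950081667907
top table -0.0009461848469909384
side plate 1358 (array([492.5,  69.1]), array([155.3, 160. ]), 77.2) 0.014402076528154562
side master 306 (array([456. ,  49.8]), array([47.6, 60.9]), 81.9) 0.05918213384772486
side cell 428 (array([ 479.8, -146.6]), array([44.3, 60.4]), 69.0) 0.045542574022199134
side boxrim 209 (array([471.7, 292.1]), array([71.1, 89.3]), 73.9) 0.019525127419076416
side table -0.0007157021568156008
```

```bash
cat >> h.py <<'E'
def todo(x,y,z,yaw=None,q=None):
    s=bot.observe(); M=R.from_euler('xyz',s["tool_rot"]).as_matrix()
    d=M.T@(np.array([x,y,z])-s["position"])*1000
    rv=R.from_matrix(M.T@R.from_euler('xyz',[np.pi,0,s["tool_rot"][2] if yaw is None else yaw]).as_matrix()).as_rotvec()
    print("t",round(s["clock"],2),"d",d.round(1),"rv",rv.round(3),"pos",s["position"].round(4),"rpy",s["tool_rot"].round(3),"F",s["force"].round(1),"M",s["moment"].round(2),"w",round(s["grip_width"],4),"q",s["qpos"].round(2))
E
python3 - <<'E'
from h import *
todo(.4575,.0497,.16,2.918)
D=np.load("d0.npz")
for n in("top","side"):
    C=cloud(n,D[n+'d'].astype(float)); m=D[f"{n}_comparator_0"]&(C[...,2]>.008)&(C[...,2]<.019)
    m=cv2.morphologyEx(m.astype(np.uint8),cv2.MORPH_OPEN,np.ones((3,3)))>0
    Q=C[m]; print(n,cv2.minAreaRect((Q[:,:2]*1000).astype(np.float32)))
    a=-.2234; B=Q[:,:2]@np.array([[np.cos(a),-np.sin(a)],[np.sin(a),np.cos(a)]])*1000
    print(B.min(0),B.max(0),np.percentile(B,[.5,99.5],axis=0))
E
```

```text
t 1.0 d [ 430.6 -462.6   71.3] rv [ 0.     0.    -2.449] pos [ 0.2824 -0.5576  0.2313] rpy [ 3.142 -0.     0.469] F [-0.5  0.2 -0.2] M [ 0.06 -0.01 -0.04] w 0.0854 q [ 1.03  0.52 -0.04  1.6   0.02  1.02 -0.11]
top ((495.24871826171875, 70.69335174560547), (149.8485107421875, 160.56874084472656), 77.4120864868164)
[387.02143145 103.80801169] [547.77154366 253.68182606] [[387.52955453 104.60691498]
 [546.02597284 251.8956264 ]]
side ((492.91015625, 69.6744613647461), (154.10751342773438, 159.36598205566406), 77.06640625)
[385.48524639 100.03961091] [544.96735132 254.1462634 ] [[386.17629119 100.92457905]
 [544.51331028 251.6423206 ]]
```

```bash
python3 -m inch '[{"dx":24,"dy":-26},{"dx":24,"dy":-26},{"dx":24,"dy":-26},{"dx":24,"dy":-26},{"dx":24,"dy":-26},{"dx":24,"dy":-26},{"dx":24,"dy":-26},{"dx":24,"dy":-26},{"dx":24,"dy":-26},{"dx":24,"dy":-26}]'
python3 -c "
from h import *
todo(.4575,.0497,.16,2.94)"
```

```text
t 1.0 d [ 430.6 -462.6   71.3] rv [ 0.     0.    -2.471] pos [ 0.2824 -0.5576  0.2313] rpy [ 3.142 -0.     0.469] F [-0.5  0.2 -0.2] M [ 0.06 -0.01 -0.04] w 0.0854 q [ 1.03  0.52 -0.04  1.6   0.02  1.02 -0.11]schema error: expected keys dx, dy, dz, rx, ry, rz, hand
```

```bash
python3 -m inch '[{"dx":24,"dy":-26,"dz":0,"rx":0,"ry":0,"rz":0,"hand":-1},{"dx":24,"dy":-26,"dz":0,"rx":0,"ry":0,"rz":0,"hand":-1},{"dx":24,"dy":-26,"dz":0,"rx":0,"ry":0,"rz":0,"hand":-1},{"dx":24,"dy":-26,"dz":0,"rx":0,"ry":0,"rz":0,"hand":-1},{"dx":24,"dy":-26,"dz":0,"rx":0,"ry":0,"rz":0,"hand":-1},{"dx":24,"dy":-26,"dz":0,"rx":0,"ry":0,"rz":0,"hand":-1},{"dx":24,"dy":-26,"dz":0,"rx":0,"ry":0,"rz":0,"hand":-1},{"dx":24,"dy":-26,"dz":0,"rx":0,"ry":0,"rz":0,"hand":-1},{"dx":24,"dy":-26,"dz":0,"rx":0,"ry":0,"rz":0,"hand":-1},{"dx":24,"dy":-26,"dz":0,"rx":0,"ry":0,"rz":0,"hand":-1}]' 60
python3 -c "
from h import *
todo(.4575,.0497,.16,2.94)"
```

```text
clock: 2.0
position: [0.3792, -0.2159, 0.2315]
tool_rot: [3.141, -0.0, 0.469]
force: [1.0, 0.2, -0.1]
grip_width: 0.0856
t 2.0 d [ 189.8 -201.6   71.5] rv [ 1.000e-03  0.000e+00 -2.471e+00] pos [ 0.3792 -0.2159  0.2315] rpy [ 3.141 -0.     0.469] F [ 1.   0.2 -0.1] M [-0.01 -0.03 -0.02] w 0.0856 q [ 0.53  0.23 -0.17  2.06  0.05  0.86 -0.78]
```

```bash
python3 -m inch '[{"dx":24,"dy":-25,"dz":0,"rx":0,"ry":0,"rz":0,"hand":-1},{"dx":24,"dy":-25,"dz":0,"rx":0,"ry":0,"rz":0,"hand":-1},{"dx":24,"dy":-25,"dz":0,"rx":0,"ry":0,"rz":0,"hand":-1},{"dx":24,"dy":-25,"dz":0,"rx":0,"ry":0,"rz":0,"hand":-1},{"dx":24,"dy":-25,"dz":0,"rx":0,"ry":0,"rz":0,"hand":-1},{"dx":24,"dy":-25,"dz":0,"rx":0,"ry":0,"rz":0,"hand":-1},{"dx":24,"dy":-25,"dz":0,"rx":0,"ry":0,"rz":0,"hand":-1},{"dx":20,"dy":-25,"dz":0,"rx":0,"ry":0,"rz":0,"hand":-1},{"dx":0,"dy":0,"dz":0,"rx":0,"ry":0,"rz":-0.14,"hand":-1},{"dx":0,"dy":0,"dz":0,"rx":0,"ry":0,"rz":-0.14,"hand":-1}]'
python3 -m inch '[{"dx":0,"dy":0,"dz":0,"rx":0,"ry":0,"rz":-0.14,"hand":-1},{"dx":0,"dy":0,"dz":0,"rx":0,"ry":0,"rz":-0.14,"hand":-1},{"dx":0,"dy":0,"dz":0,"rx":0,"ry":0,"rz":-0.14,"hand":-1},{"dx":0,"dy":0,"dz":0,"rx":0,"ry":0,"rz":-0.14,"hand":-1},{"dx":0,"dy":0,"dz":0,"rx":0,"ry":0,"rz":-0.14,"hand":-1},{"dx":0,"dy":0,"dz":0,"rx":0,"ry":0,"rz":-0.14,"hand":-1},{"dx":0,"dy":0,"dz":0,"rx":0,"ry":0,"rz":-0.14,"hand":-1},{"dx":0,"dy":0,"dz":0,"rx":0,"ry":0,"rz":-0.14,"hand":-1},{"dx":0,"dy":0,"dz":0,"rx":0,"ry":0,"rz":-0.14,"hand":-1},{"dx":0,"dy":0,"dz":0,"rx":0,"ry":0,"rz":-0.14,"hand":-1}]'
python3 -c "
from h import *
todo(.4575,.0497,.10,2.94)"
```

```text
clock: 3.0
position: [0.4565, 0.0473, 0.2313]
tool_rot: [-3.142, -0.0, 0.756]
force: [-0.2, -1.1, -0.4]
grip_width: 0.0855
clock: 4.0
position: [0.4564, 0.0461, 0.2314]
tool_rot: [3.141, 0.0, 2.154]
force: [-0.6, -0.7, 0.2]
grip_width: 0.0853
t 4.0 d [  2.4   2.8 131.4] rv [ 0.     0.    -0.786] pos [0.4564 0.0461 0.2314] rpy [3.141 0.    2.154] F [-0.6 -0.7  0.2] M [ 0.06 -0.02  0.  ] w 0.0853 q [ 0.32  0.31 -0.67  1.99  0.25  0.91  0.11]
```

```bash
python3 -m inch '[{"dx":0,"dy":0,"dz":20,"rx":0,"ry":0,"rz":-0.14,"hand":-1},{"dx":0,"dy":0,"dz":20,"rx":0,"ry":0,"rz":-0.14,"hand":-1},{"dx":0,"dy":0,"dz":20,"rx":0,"ry":0,"rz":-0.14,"hand":-1},{"dx":0,"dy":0,"dz":20,"rx":0,"ry":0,"rz":-0.14,"hand":-1},{"dx":0,"dy":0,"dz":20,"rx":0,"ry":0,"rz":-0.13,"hand":-1},{"dx":0,"dy":0,"dz":20,"rx":0,"ry":0,"rz":-0.096,"hand":-1},{"dx":0,"dy":0,"dz":5,"rx":0,"ry":0,"rz":0,"hand":-1}]'
python3 -c "
from h import *
todo(.4575,.0497,.036,2.94)
p,d=bot.grab_frame('side'); crop('side',p,230,140,170,180,3.3,'side2.png')
p,d=bot.grab_frame('top'); crop('top',p,200,180,180,140,4,'top2.png')
"
```

```text
clock: 4.7
position: [0.4556, 0.046, 0.1048]
tool_rot: [-3.141, -0.002, 2.936]
force: [-0.5, 0.8, -0.1]
grip_width: 0.0852
t 4.7 d [-1.3  4.1 68.8] rv [-0.    -0.002 -0.004] pos [0.4556 0.046  0.1048] rpy [-3.141e+00 -2.000e-03  2.936e+00] F [-0.5  0.8 -0.1] M [-0.04  0.05  0.01] w 0.0852 q [ 0.32  0.55 -0.72  2.11  0.58  0.69  0.58]
```

View pics/side2.png

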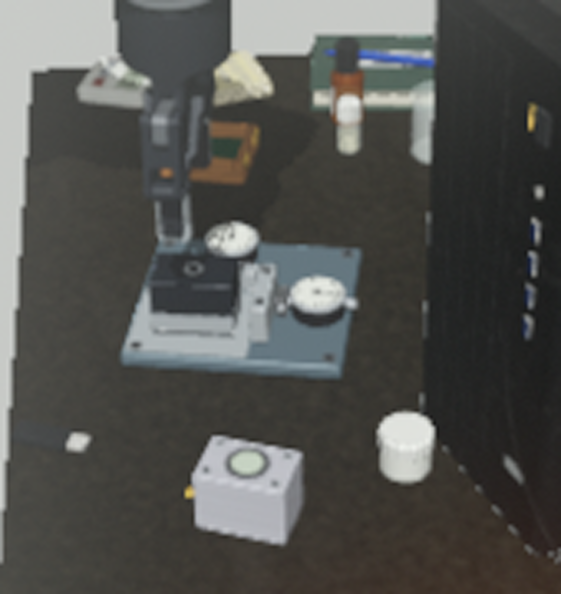

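View pics/top2.png

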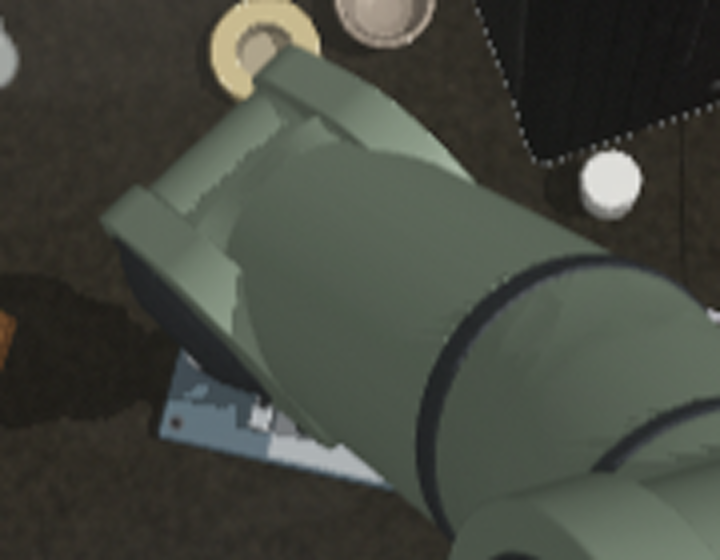

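```bash
python3 -c "
from h import *
s=bot.observe()['position']
for P in (s, s+[0,-.03,.01],[.4575,.0497,.059]):
  q=proj('side',P)[0]; print(q,(q-[230,140])*3.3)
p,d=bot.grab_frame('side'); crop('side',p,180,60,200,200,3,'side3.png'); 
"
```

```text
[286.9589407 204.9112091] [187.96450432 214.20699002]
[287.28754252 208.52580119] [189.0488903  226.13514393]
[288.65116576 220.70752404] [193.548847   266.33482934]
```

View pics/side3.png

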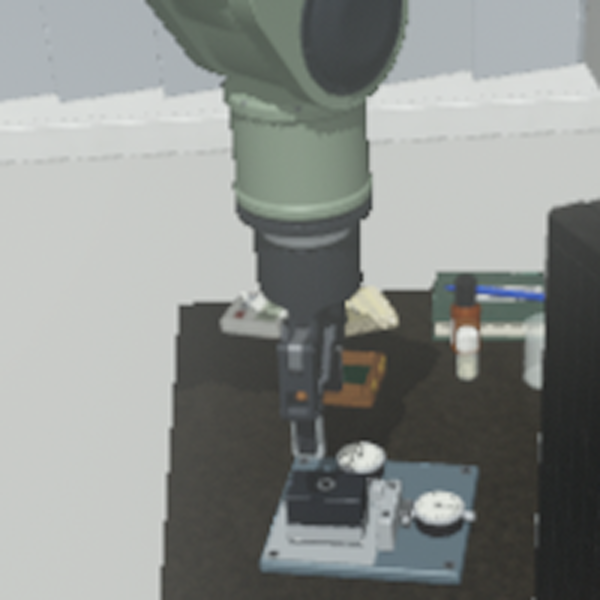

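```bash
python3 -m inch '[{"dx":-1.3,"dy":4,"dz":5,"rx":0,"ry":0,"rz":0,"hand":-1},{"dx":0,"dy":0,"dz":15,"rx":0,"ry":0,"rz":0,"hand":-1},{"dx":0,"dy":0,"dz":15,"rx":0,"ry":0,"rz":0,"hand":-1},{"dx":0,"dy":0,"dz":15,"rx":0,"ry":0,"rz":0,"hand":-1},{"dx":0,"dy":0,"dz":12,"rx":0,"ry":0,"rz":0,"hand":-1},{"dx":0,"dy":0,"dz":6,"rx":0,"ry":0,"rz":0,"hand":-1},{"dx":0,"dy":0,"dz":0,"rx":0,"ry":0,"rz":0,"hand":-1}]'
python3 -c "
from h import *
todo(.4575,.0497,.036,2.94)
p,d=bot.grab_frame('side'); crop('side',p,240,150,140,120,5,'side4.png'); 
"
```

```text
clock: 5.55
position: [0.4584, 0.05, 0.038]
tool_rot: [-3.141, -0.0, 2.935]
force: [0.3, 0.4, 0.5]
grip_width: 0.0853
t 5.55 d [ 0.8 -0.5  2. ] rv [-0.    -0.    -0.005] pos [0.4584 0.05   0.038 ] rpy [-3.141 -0.     2.935] F [0.3 0.4 0.5] M [ 0.01 -0.05 -0.05] w 0.0853 q [ 0.22  0.67 -0.6   2.13  0.72  0.55  0.44]
```

View pics/side4.png

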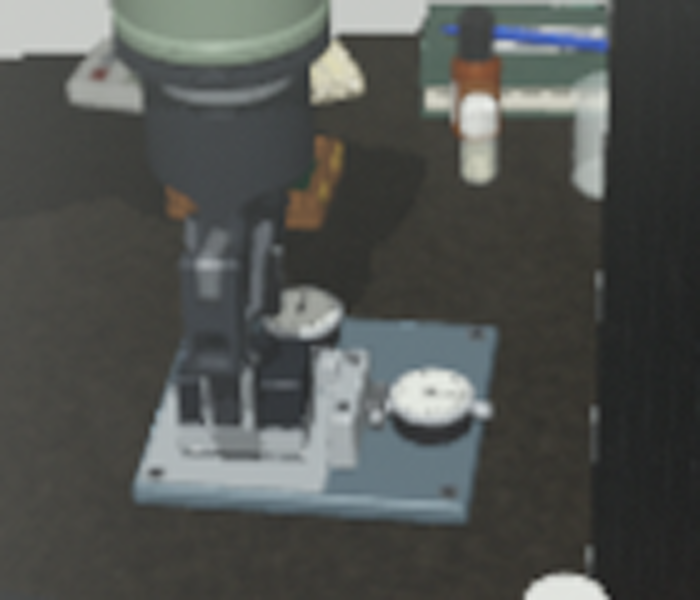

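```bash
python3 -m inch '[{"dx":0,"dy":0,"dz":0,"rx":0,"ry":0,"rz":0,"hand":0.5},{"dx":0,"dy":0,"dz":0,"rx":0,"ry":0,"rz":0,"hand":1},{"dx":0,"dy":0,"dz":0,"rx":0,"ry":0,"rz":0,"hand":1},{"dx":0,"dy":0,"dz":0,"rx":0,"ry":0,"rz":0,"hand":1},{"dx":0,"dy":0,"dz":0,"rx":0,"ry":0,"rz":0,"hand":1},{"dx":0,"dy":0,"dz":0,"rx":0,"ry":0,"rz":0,"hand":1}]' 70
python3 -c "
from h import *
todo(.473,.293,.15,2.87)
"
```

```text
clock: 6.2
position: [0.4587, 0.0497, 0.0388]
tool_rot: [-3.142, 0.001, 2.935]
force: [-0.9, -1.5, 9.4]
grip_width: 0.0387
t 6.2 d [  36.   241.  -111.3] rv [0.    0.001 0.065] pos [0.4587 0.0497 0.0388] rpy [-3.142e+00  1.000e-03  2.935e+00] F [-0.9 -1.5  9.4] M [-0.09  0.31  0.01] w 0.0387 q [ 0.22  0.66 -0.6   2.13  0.72  0.55  0.44]
```

```bash
python3 -m inch '[{"dx":0,"dy":0,"dz":-5,"rx":0,"ry":0,"rz":0,"hand":1},{"dx":0,"dy":0,"dz":-15,"rx":0,"ry":0,"rz":0,"hand":1},{"dx":0,"dy":0,"dz":-25,"rx":0,"ry":0,"rz":0,"hand":1},{"dx":0,"dy":0,"dz":-25,"rx":0,"ry":0,"rz":0,"hand":1},{"dx":0,"dy":20,"dz":-20,"rx":0,"ry":0,"rz":0,"hand":1},{"dx":4,"dy":30,"dz":0,"rx":0,"ry":0,"rz":0,"hand":1},{"dx":6,"dy":35,"dz":0,"rx":0,"ry":0,"rz":0,"hand":1},{"dx":6,"dy":35,"dz":0,"rx":0,"ry":0,"rz":0,"hand":1},{"dx":6,"dy":35,"dz":0,"rx":0,"ry":0,"rz":0,"hand":1},{"dx":6,"dy":35,"dz":0,"rx":0,"ry":0,"rz":0,"hand":1}]'
python3 -c "
from h import *
todo(.4749,.2931,.08,2.866)
"
```

```text
clock: 7.2
position: [0.4697, 0.2426, 0.1284]
tool_rot: [-3.141, -0.0, 2.935]
force: [0.7, -0.4, -5.1]
grip_width: 0.0384
t 7.2 d [ 5.2 50.5 48.3] rv [-0.    -0.     0.069] pos [0.4697 0.2426 0.1284] rpy [-3.141 -0.     2.935] F [ 0.7 -0.4 -5.1] M [-0.04 -0.06 -0.02] w 0.0384 q [-0.05  0.61 -0.74  1.92  0.55  0.83  0.28]
```

```bash
python3 -m inch '[{"dx":2.5,"dy":25,"dz":0,"rx":0,"ry":0,"rz":0,"hand":1},{"dx":2.5,"dy":20,"dz":10,"rx":0,"ry":0,"rz":0.035,"hand":1},{"dx":0,"dy":3,"dz":20,"rx":0,"ry":0,"rz":0.034,"hand":1},{"dx":0,"dy":0,"dz":20,"rx":0,"ry":0,"rz":0,"hand":1},{"dx":0,"dy":0,"dz":6,"rx":0,"ry":0,"rz":0,"hand":1},{"dx":0,"dy":0,"dz":0,"rx":0,"ry":0,"rz":0,"hand":1}]'
python3 -c "
from h import *
todo(.4749,.2931,.0425,2.866)
p,d=bot.grab_frame('side'); crop('side',p,240,110,140,120,5,'side5.png'); 
p,d=bot.grab_frame('top'); crop('top',p,120,200,150,120,5,'top5.png'); 
"
```

```text
clock: 7.8
position: [0.4746, 0.2891, 0.0718]
tool_rot: [-3.14, -0.001, 2.866]
force: [-0.6, -0.2, -6.1]
grip_width: 0.0383
t 7.8 d [ 0.8  4.  29.3] rv [-0.001 -0.001 -0.   ] pos [0.4746 0.2891 0.0718] rpy [-3.140e+00 -1.000e-03  2.866e+00] F [-0.6 -0.2 -6.1] M [ 0.04 -0.04 -0.01] w 0.0383 q [-0.19  0.72 -0.65  1.88  0.62  0.76  0.1 ]
```

View pics/side5.png

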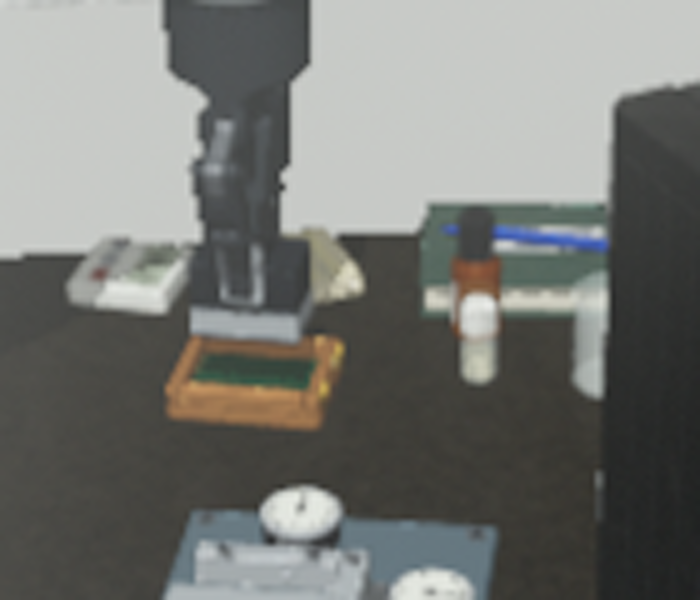

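View pics/top5.png

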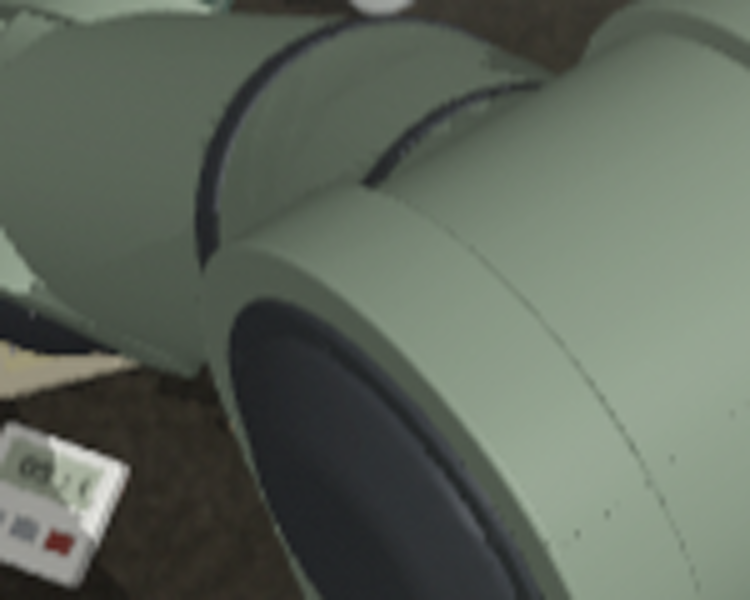

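```bash
python3 -c "
from h import *
p,d=bot.grab_frame('side'); C=cloud('side',d.astype(float))
a=2.866-np.pi
def ext(nm,z0,z1,x0,x1,y0,y1):
  m=(C[...,2]>z0)&(C[...,2]<z1)&(C[...,0]>x0)&(C[...,0]<x1)&(C[...,1]>y0)&(C[...,1]<y1)
  Q=C[m][:,:2]-[.4735,.293]; ux=Q@[np.cos(a),np.sin(a)]; uy=Q@[-np.sin(a),np.cos(a)]
  print(nm,len(Q),np.percentile(ux*1000,[1,99]).round(1),np.percentile(uy*1000,[1,99]).round(1))
ext('masterband',.047,.062,.4,.55,.24,.33)
ext('master',.062,.09,.4,.55,.24,.33)
ext('rim',.0165,.024,.4,.55,.24,.36)
ext('felt',.004,.012,.43,.52,.27,.32)
q=bot.tip_of('side','master_box')[0]; print(q, onplane('side',q['centre'][1],q['centre'][0],0))
"
```

```text
masterband 99 [-30.   30.2] [-26.1  14.5]
master 209 [-28.9  30.4] [-35.7  11. ]
rim 178 [-45.2  41.8] [-37.1  32.7]
felt 159 [-38.5  40.1] [-29.9  29. ]
{'centre': [185.7, 287.6], 'score': 0.79} [0.46325893 0.30704111 0.        ]
```

```bash
python3 -m inch '[{"dx":1.3,"dy":4,"dz":0,"rx":0,"ry":0,"rz":0,"hand":1},{"dx":0,"dy":0,"dz":10,"rx":0,"ry":0,"rz":0,"hand":1},{"dx":0,"dy":0,"dz":10,"rx":0,"ry":0,"rz":0,"hand":1},{"dx":0,"dy":0,"dz":8,"rx":0,"ry":0,"rz":0,"hand":1},{"dx":0,"dy":0,"dz":4,"rx":0,"ry":0,"rz":0,"hand":1},{"dx":0,"dy":0,"dz":3,"rx":0,"ry":0,"rz":0,"hand":1},{"dx":0,"dy":0,"dz":0,"rx":0,"ry":0,"rz":0,"hand":1}]'
python3 -c "
from h import *
todo(.4749,.2931,.033,2.866)
p,d=bot.grab_frame('side'); crop('side',p,250,130,100,90,7,'side6.png'); 
"
```

```text
clock: 8.7
position: [0.4748, 0.2936, 0.0369]
tool_rot: [-3.141, -0.0, 2.866]
force: [0.0, 1.2, -5.6]
grip_width: 0.0388
t 8.7 d [-0.2 -0.5  3.9] rv [-0. -0. -0.] pos [0.4748 0.2936 0.0369] rpy [-3.141 -0.     2.866] F [ 0.   1.2 -5.6] M [-0.01 -0.07  0.01] w 0.0388 q [-0.23  0.77 -0.61  1.88  0.67  0.7   0.06]
```

View pics/side6.png

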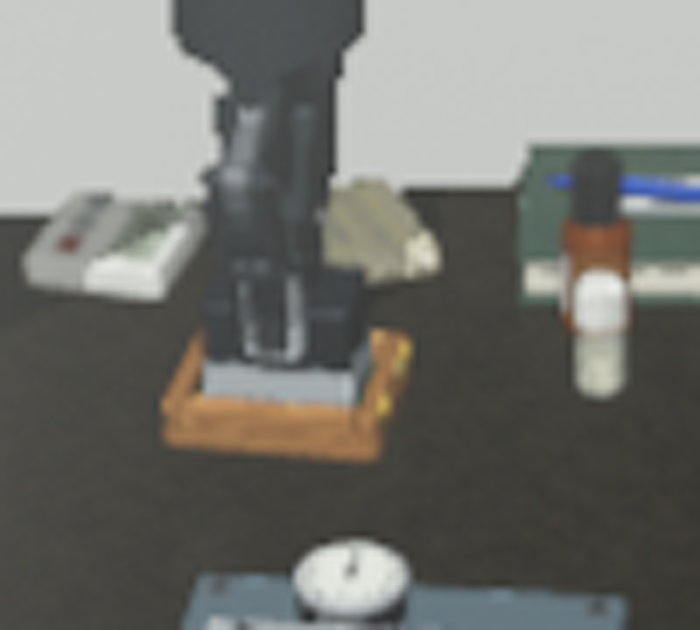

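```bash
python3 -m inch '[{"dx":0,"dy":0,"dz":2,"rx":0,"ry":0,"rz":0,"hand":1},{"dx":0,"dy":0,"dz":1,"rx":0,"ry":0,"rz":0,"hand":1},{"dx":0,"dy":0,"dz":0.5,"rx":0,"ry":0,"rz":0,"hand":1},{"dx":0,"dy":0,"dz":0,"rx":0,"ry":0,"rz":0,"hand":1}]'
python3 -m inch '[{"dx":0,"dy":0,"dz":0.5,"rx":0,"ry":0,"rz":0,"hand":1},{"dx":0,"dy":0,"dz":0.5,"rx":0,"ry":0,"rz":0,"hand":1},{"dx":0,"dy":0,"dz":0,"rx":0,"ry":0,"rz":0,"hand":1}]'
```

```text
clock: 9.15
position: [0.475, 0.2937, 0.0338]
tool_rot: [-3.142, 0.0, 2.866]
force: [-0.6, 0.5, -5.6]
grip_width: 0.0381
clock: 9.45
position: [0.475, 0.2937, 0.0329]
tool_rot: [3.142, 0.0, 2.866]
force: [-0.0, 0.2, -4.2]
grip_width: 0.0389
```

```bash
python3 -m inch '[{"dx":0,"dy":0,"dz":0.5,"rx":0,"ry":0,"rz":0,"hand":1},{"dx":0,"dy":0,"dz":0,"rx":0,"ry":0,"rz":0,"hand":0},{"dx":0,"dy":0,"dz":0,"rx":0,"ry":0,"rz":0,"hand":-1},{"dx":0,"dy":0,"dz":0,"rx":0,"ry":0,"rz":0,"hand":-1},{"dx":0,"dy":0,"dz":0,"rx":0,"ry":0,"rz":0,"hand":-1},{"dx":0,"dy":0,"dz":0,"rx":0,"ry":0,"rz":0,"hand":-1}]'
```

```text
clock: 10.05
position: [0.475, 0.2937, 0.0323]
tool_rot: [3.142, 0.0, 2.866]
force: [0.2, -0.0, 0.3]
grip_width: 0.0853
```

```bash
python3 -m inch '[{"dx":0,"dy":0,"dz":-10,"rx":0,"ry":0,"rz":0,"hand":-1},{"dx":0,"dy":0,"dz":-20,"rx":0,"ry":0,"rz":0,"hand":-1},{"dx":0,"dy":0,"dz":-30,"rx":0,"ry":0,"rz":0,"hand":-1},{"dx":0,"dy":0,"dz":-30,"rx":0,"ry":0,"rz":0,"hand":-1},{"dx":0,"dy":0,"dz":-30,"rx":0,"ry":0,"rz":0,"hand":-1}]'
python3 -c "
from h import *
todo(.481,-.146,.16,2.755)
p,d=bot.grab_frame('side'); crop('side',p,250,130,100,90,7,'side7.png'); 
"
```

```text
clock: 10.55
position: [0.4747, 0.2937, 0.1542]
tool_rot: [3.141, -0.0, 2.866]
force: [1.0, 0.6, -0.6]
grip_width: 0.0855
t 10.55 d [-125.6 -421.5   -5.9] rv [ 0.    -0.     0.111] pos [0.4747 0.2937 0.1542] rpy [ 3.141 -0.     2.866] F [ 1.   0.6 -0.6] M [-0.06 -0.05  0.02] w 0.0855 q [-0.14  0.61 -0.74  1.82  0.51  0.91  0.19]
```

View pics/side7.png

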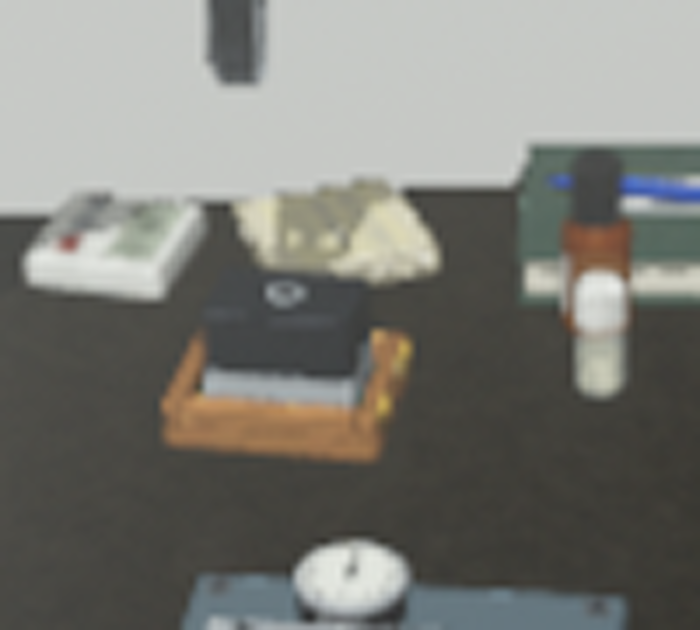

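```bash
python3 -c "
from h import *
D=np.load('d0.npz')
for n in('top','side'):
  C=cloud(n,D[n+'d'].astype(float)).reshape(-1,3)
  for y in np.arange(-.3,.1,.05):
    m=(abs(C[:,1]-y)<.02)&(C[:,2]>.06)&(C[:,0]>.45)&(C[:,0]<1)&(D[n+'d'].ravel()>0)
    if m.sum()>10: print(n,round(y,2),C[m][:,0].min().round(3),C[m][:,2].max().round(3))
"
```

```text
top -0.3 0.76 0.32
top -0.25 0.766 0.08
top -0.2 0.633 0.342
top -0.15 0.622 0.342
top -0.1 0.605 0.343
top -0.05 0.604 0.343
top -0.0 0.732 0.342
top 0.05 0.451 0.339
side -0.3 0.759 0.29
side -0.25 0.764 0.089
side -0.2 0.629 0.34
side -0.15 0.619 0.339
side -0.1 0.603 0.339
side -0.05 0.603 0.339
side -0.0 0.745 0.338
side 0.05 0.451 0.336
```

```bash
python3 -m inch '[{"dx":-3.5,"dy":-20,"dz":0,"rx":0,"ry":0,"rz":0,"hand":-1},{"dx":-3.5,"dy":-36,"dz":0,"rx":0,"ry":0,"rz":0,"hand":-1},{"dx":-3.5,"dy":-36,"dz":0,"rx":0,"ry":0,"rz":0,"hand":-1},{"dx":-3.5,"dy":-36,"dz":0,"rx":0,"ry":0,"rz":0,"hand":-1},{"dx":-3.5,"dy":-36,"dz":0,"rx":0,"ry":0,"rz":0,"hand":-1},{"dx":-3.5,"dy":-36,"dz":0,"rx":0,"ry":0,"rz":0,"hand":-1},{"dx":-15,"dy":-31,"dz":0,"rx":0,"ry":0,"rz":0,"hand":-1},{"dx":-15,"dy":-31,"dz":0,"rx":0,"ry":0,"rz":0,"hand":-1},{"dx":-15,"dy":-31,"dz":0,"rx":0,"ry":0,"rz":0,"hand":-1},{"dx":-15,"dy":-31,"dz":0,"rx":0,"ry":0,"rz":0,"hand":-1}]'
python3 -m inch '[{"dx":-15,"dy":-31,"dz":0,"rx":0,"ry":0,"rz":0,"hand":-1},{"dx":-15,"dy":-31,"dz":0,"rx":0,"ry":0,"rz":0,"hand":-1},{"dx":-15,"dy":-26,"dz":0,"rx":0,"ry":0,"rz":0.055,"hand":-1},{"dx":0,"dy":0,"dz":10,"rx":0,"ry":0,"rz":0.055,"hand":-1},{"dx":0,"dy":0,"dz":15,"rx":0,"ry":0,"rz":0,"hand":-1},{"dx":0,"dy":0,"dz":15,"rx":0,"ry":0,"rz":0,"hand":-1},{"dx":0,"dy":0,"dz":0,"rx":0,"ry":0,"rz":0,"hand":-1}]'
python3 -c "
from h import *
todo(.481,-.146,.022,2.755)
p,d=bot.grab_frame('side'); crop('side',p,220,180,160,140,5,'side8.png'); 
"
```

```text
clock: 11.6
position: [0.4648, -0.0416, 0.1529]
tool_rot: [-3.142, 0.001, 2.866]
force: [-0.3, 0.6, -1.0]
grip_width: 0.0853
clock: 12.3
position: [0.4829, -0.136, 0.1104]
tool_rot: [-3.142, -0.003, 2.759]
force: [-0.0, -0.1, -0.2]
grip_width: 0.0853
t 12.3 d [ -2.2 -10.   88.4] rv [-0.    -0.003  0.004] pos [ 0.4829 -0.136   0.1104] rpy [-3.142e+00 -3.000e-03  2.759e+00] F [-0.  -0.1 -0.2] M [ 0.06  0.06 -0.06] w 0.0853 q [ 0.65  0.58 -0.66  2.    0.52  0.74  0.86]
```

View pics/side8.png

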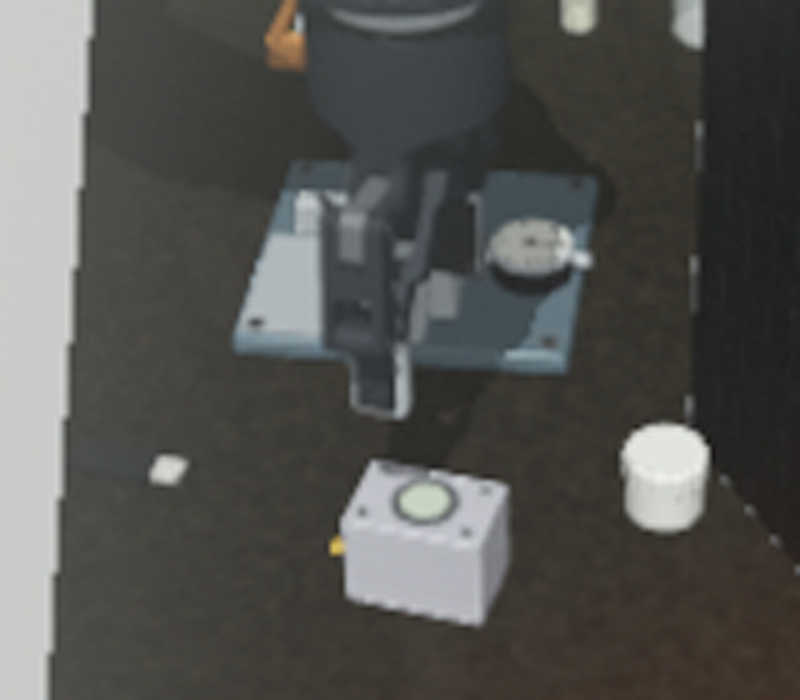

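```bash
python3 -m inch '[{"dx":-2,"dy":-10,"dz":10,"rx":0,"ry":0,"rz":0,"hand":-1},{"dx":0,"dy":0,"dz":20,"rx":0,"ry":0,"rz":0.004,"hand":-1},{"dx":0,"dy":0,"dz":20,"rx":0,"ry":0,"rz":0,"hand":-1},{"dx":0,"dy":0,"dz":20,"rx":0,"ry":0,"rz":0,"hand":-1},{"dx":0,"dy":0,"dz":10,"rx":0,"ry":0,"rz":0,"hand":-1},{"dx":0,"dy":0,"dz":5,"rx":0,"ry":0,"rz":0,"hand":-1},{"dx":0,"dy":0,"dz":0,"rx":0,"ry":0,"rz":0,"hand":-1}]'
python3 -c "
from h import *
todo(.481,-.146,.024,2.755)
p,d=bot.grab_frame('side'); crop('side',p,220,180,160,140,5,'side9.png'); 
"
```

```text
clock: 13.05
position: [0.4821, -0.1471, 0.0272]
tool_rot: [-3.142, -0.0, 2.752]
force: [-0.4, 0.2, -0.2]
grip_width: 0.0853
t 13.05 d [1.4 0.6 3.2] rv [-0.    -0.    -0.003] pos [ 0.4821 -0.1471  0.0272] rpy [-3.142 -0.     2.752] F [-0.4  0.2 -0.2] M [ 0.03  0.04 -0.  ] w 0.0853 q [ 0.58  0.71 -0.54  2.03  0.66  0.57  0.75]
```

View pics/side9.png

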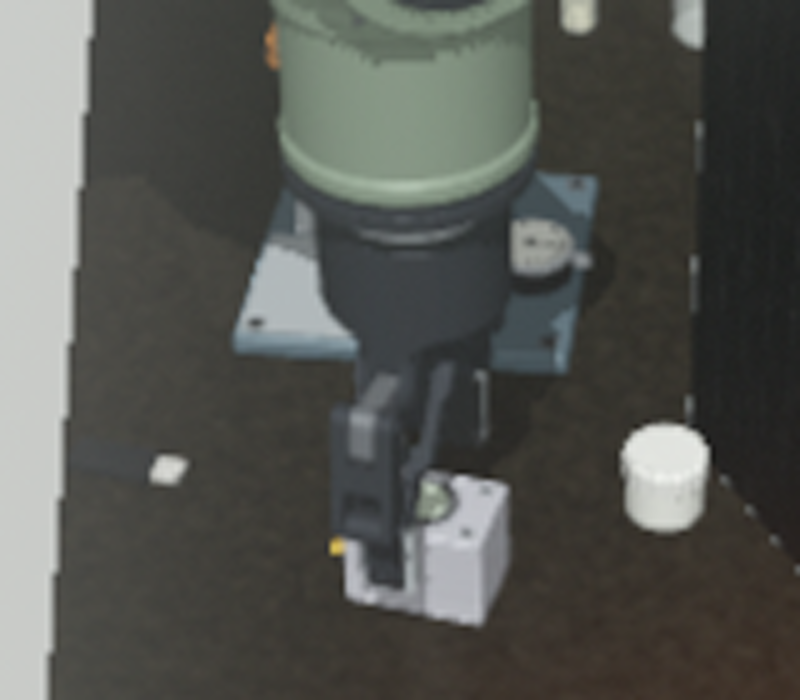

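```bash
python3 -m inch '[{"dx":1,"dy":0.5,"dz":2,"rx":0,"ry":0,"rz":0,"hand":0},{"dx":0,"dy":0,"dz":0,"rx":0,"ry":0,"rz":0,"hand":1},{"dx":0,"dy":0,"dz":0,"rx":0,"ry":0,"rz":0,"hand":1},{"dx":0,"dy":0,"dz":0,"rx":0,"ry":0,"rz":0,"hand":1},{"dx":0,"dy":0,"dz":0,"rx":0,"ry":0,"rz":0,"hand":1},{"dx":0,"dy":0,"dz":0,"rx":0,"ry":0,"rz":0,"hand":1}]' 60
python3 -m inch '[{"dx":0,"dy":0,"dz":-5,"rx":0,"ry":0,"rz":0,"hand":1},{"dx":0,"dy":0,"dz":-15,"rx":0,"ry":0,"rz":0,"hand":1},{"dx":0,"dy":0,"dz":-25,"rx":0,"ry":0,"rz":0,"hand":1},{"dx":0,"dy":0,"dz":-20,"rx":0,"ry":0,"rz":0,"hand":1},{"dx":0,"dy":0,"dz":0,"rx":0,"ry":0,"rz":0,"hand":1}]'
python3 -c "
from h import *
todo(.4575,.0497,.08,np.pi-.2227)
p,d=bot.grab_frame('side'); crop('side',p,220,180,160,140,5,'side10.png'); 
C=cloud('side',d.astype(float))
s=bot.observe(); c=s['position'][:2]; a=s['tool_rot'][2]-np.pi
m=(C[...,2]>.067)&(C[...,2]<.12)&(np.hypot(C[...,0]-c[0],C[...,1]-c[1])<.05)
Q=C[m]; P=Q[:,:2]-c
ux=P@[np.cos(a),np.sin(a)]*1000; uy=P@[-np.sin(a),np.cos(a)]*1000
print(len(Q),np.percentile(ux,[1,99]),np.percentile(uy,[1,99]))
"
```

```text
clock: 13.7
position: [0.4816, -0.1463, 0.0257]
tool_rot: [-3.141, 0.001, 2.752]
force: [-1.7, -0.7, 5.2]
grip_width: 0.0387
clock: 14.2
position: [0.4826, -0.1466, 0.0932]
tool_rot: [3.141, 0.004, 2.752]
force: [0.3, 0.1, -2.3]
grip_width: 0.0389
t 14.2 d [ 97.9 172.   12.9] rv [-0.     0.004 -0.167] pos [ 0.4826 -0.1466  0.0932] rpy [3.141 0.004 2.752] F [ 0.3  0.1 -2.3] M [-0.02 -0.06  0.  ] w 0.0389 q [ 0.65  0.61 -0.63  2.01  0.55  0.7   0.85]
755 [-30.57159676  29.23576197] [-32.22505075  21.40783826]
```

View pics/side10.png

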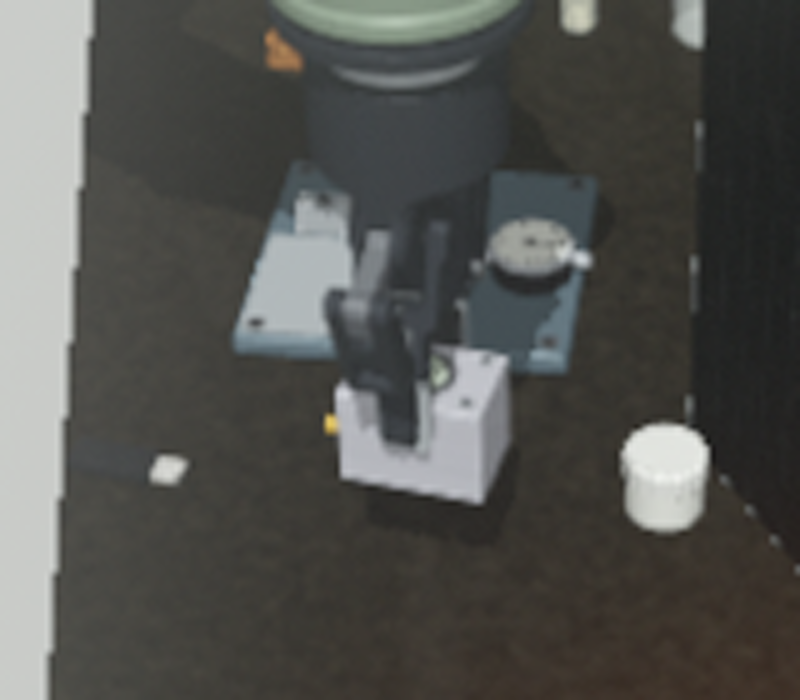

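```bash
python3 -m inch '[{"dx":0,"dy":0,"dz":0,"rx":0,"ry":0,"rz":-0.08,"hand":1},{"dx":0,"dy":0,"dz":0,"rx":0,"ry":0,"rz":-0.087,"hand":1},{"dx":10,"dy":26,"dz":0,"rx":0,"ry":0,"rz":0,"hand":1},{"dx":11,"dy":32,"dz":0,"rx":0,"ry":0,"rz":0,"hand":1},{"dx":11,"dy":32,"dz":0,"rx":0,"ry":0,"rz":0,"hand":1},{"dx":12,"dy":32,"dz":0,"rx":0,"ry":0,"rz":0,"hand":1},{"dx":12,"dy":32,"dz":0,"rx":0,"ry":0,"rz":0,"hand":1},{"dx":12,"dy":26,"dz":0,"rx":0,"ry":0,"rz":0,"hand":1},{"dx":0,"dy":6,"dz":5,"rx":0,"ry":0,"rz":0,"hand":1},{"dx":0,"dy":0,"dz":5,"rx":0,"ry":0,"rz":0,"hand":1}]'
python3 -c "
from h import *
todo(.4575,.0497,.0397,np.pi-.2227)
p,d=bot.grab_frame('side'); crop('side',p,240,150,140,120,5,'side11.png'); 
"
```

```text
clock: 15.25
position: [0.456, 0.051, 0.0798]
tool_rot: [3.141, -0.0, 2.921]
force: [0.5, -0.5, -2.9]
grip_width: 0.0386
t 15.25 d [-1.7 -1.  40.1] rv [ 0.    -0.     0.002] pos [0.456  0.051  0.0798] rpy [ 3.141 -0.     2.921] F [ 0.5 -0.5 -2.9] M [-0.01  0.01 -0.  ] w 0.0386 q [ 0.26  0.59 -0.66  2.12  0.62  0.63  0.52]
```

View pics/side11.png

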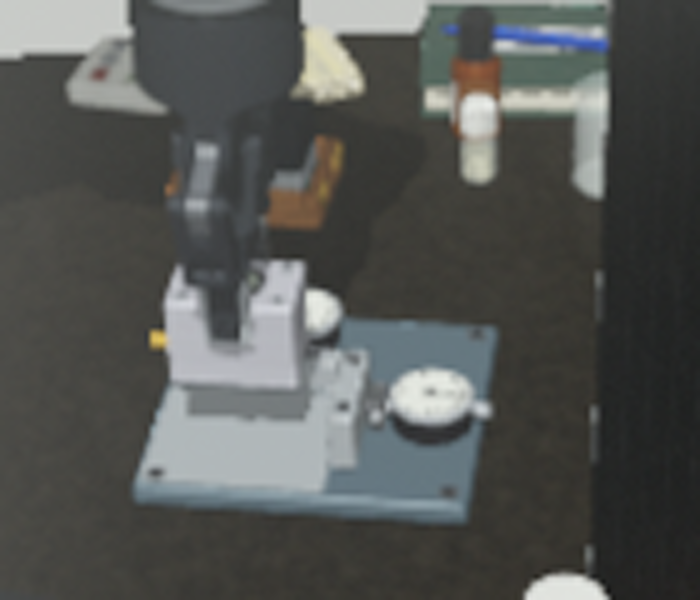

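```bash
python3 -m inch '[{"dx":0,"dy":-2,"dz":8,"rx":0,"ry":0,"rz":0,"hand":1},{"dx":0,"dy":0,"dz":12,"rx":0,"ry":0,"rz":0,"hand":1},{"dx":0,"dy":0,"dz":10,"rx":0,"ry":0,"rz":0,"hand":1},{"dx":0,"dy":0,"dz":5,"rx":0,"ry":0,"rz":0,"hand":1},{"dx":0,"dy":0,"dz":2,"rx":0,"ry":0,"rz":0,"hand":1},{"dx":0,"dy":0,"dz":1,"rx":0,"ry":0,"rz":0,"hand":1},{"dx":0,"dy":0,"dz":0,"rx":0,"ry":0,"rz":0,"hand":1}]'
python3 -m inch '[{"dx":0,"dy":0,"dz":0.5,"rx":0,"ry":0,"rz":0,"hand":1},{"dx":0,"dy":0,"dz":0.5,"rx":0,"ry":0,"rz":0,"hand":1},{"dx":0,"dy":0,"dz":0,"rx":0,"ry":0,"rz":0,"hand":1}]'
```

```text
clock: 16.0
position: [0.4558, 0.0483, 0.0424]
tool_rot: [3.142, 0.0, 2.919]
force: [0.6, -0.1, -2.9]
grip_width: 0.0385
clock: 16.3
position: [0.4558, 0.0482, 0.0414]
tool_rot: [3.142, 0.0, 2.919]
force: [0.1, 1.1, -2.7]
grip_width: 0.0388
```

```bash
python3 -m inch '[{"dx":0,"dy":0,"dz":0.5,"rx":0,"ry":0,"rz":0,"hand":1},{"dx":0,"dy":0,"dz":0.5,"rx":0,"ry":0,"rz":0,"hand":1},{"dx":0,"dy":0,"dz":0,"rx":0,"ry":0,"rz":0,"hand":1}]'
python3 -m inch '[{"dx":0,"dy":0,"dz":0.5,"rx":0,"ry":0,"rz":0,"hand":1},{"dx":0,"dy":0,"dz":0,"rx":0,"ry":0,"rz":0,"hand":1}]'
python3 -m inch '[{"dx":0,"dy":0,"dz":0.5,"rx":0,"ry":0,"rz":0,"hand":1},{"dx":0,"dy":0,"dz":0,"rx":0,"ry":0,"rz":0,"hand":1}]'
```

```text
clock: 16.6
position: [0.4557, 0.0483, 0.0403]
tool_rot: [-3.142, -0.0, 2.919]
force: [0.3, 0.8, -3.2]
grip_width: 0.0389
clock: 16.8
position: [0.4557, 0.0482, 0.0398]
tool_rot: [3.142, -0.0, 2.919]
force: [-0.4, 0.2, -3.1]
grip_width: 0.0386
clock: 17.0
position: [0.4559, 0.0483, 0.0397]
tool_rot: [-3.141, 0.001, 2.919]
force: [-3.1, -0.2, 11.5]
grip_width: 0.0383
```

```bash
python3 -m inch '[{"dx":0,"dy":0,"dz":0,"rx":0,"ry":0,"rz":0,"hand":-0.2},{"dx":0,"dy":0,"dz":-0.3,"rx":0,"ry":0,"rz":0,"hand":-0.2},{"dx":0,"dy":0,"dz":0,"rx":0,"ry":0,"rz":0,"hand":1},{"dx":0,"dy":0,"dz":0,"rx":0,"ry":0,"rz":0,"hand":1},{"dx":0,"dy":0,"dz":0,"rx":0,"ry":0,"rz":0,"hand":1},{"dx":0,"dy":0,"dz":0,"rx":0,"ry":0,"rz":0,"hand":1},{"dx":0,"dy":0,"dz":0,"rx":0,"ry":0,"rz":0,"hand":1}]' 40
python3 -c "
from h import *
todo(.4575,.0497,.0397,np.pi-.2227)
p,d=bot.grab_frame('side'); crop('side',p,240,170,120,100,6,'side12.png'); 
"
```

```text
clock: 17.7
position: [0.4558, 0.0483, 0.0397]
tool_rot: [3.142, 0.0, 2.919]
force: [-1.3, -0.4, 5.0]
grip_width: 0.0392
t 17.7 d [-1.3  1.7  0. ] rv [ 0.  0. -0.] pos [0.4558 0.0483 0.0397] rpy [3.142 0.    2.919] F [-1.3 -0.4  5. ] M [-0.07  0.18 -0.01] w 0.0392 q [ 0.21  0.66 -0.58  2.14  0.71  0.54  0.44]
```

View pics/side12.png

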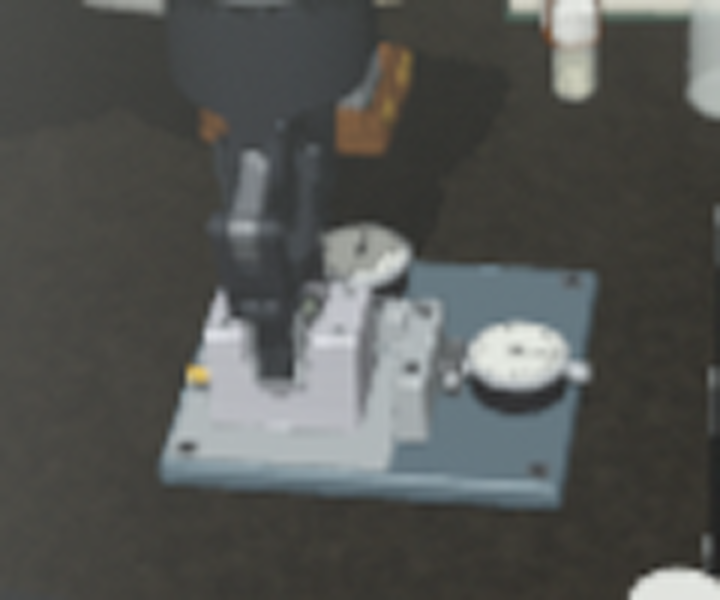

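```bash
python3 -m inch '[{"dx":0,"dy":3,"dz":0,"rx":0,"ry":0,"rz":0,"hand":1},{"dx":0,"dy":3,"dz":0,"rx":0,"ry":0,"rz":0,"hand":1},{"dx":0,"dy":3,"dz":0,"rx":0,"ry":0,"rz":0,"hand":1},{"dx":0,"dy":2,"dz":0,"rx":0,"ry":0,"rz":0,"hand":1},{"dx":0,"dy":0,"dz":0,"rx":0,"ry":0,"rz":0,"hand":1}]'
python3 -m inch '[{"dx":-3,"dy":0,"dz":0,"rx":0,"ry":0,"rz":0,"hand":1},{"dx":-3,"dy":0,"dz":0,"rx":0,"ry":0,"rz":0,"hand":1},{"dx":-2,"dy":0,"dz":0,"rx":0,"ry":0,"rz":0,"hand":1},{"dx":0,"dy":0,"dz":0,"rx":0,"ry":0,"rz":0,"hand":1}]'
python3 -c "
from h import *
todo(.4575,.0497,.0397,np.pi-.2227)
p,d=bot.grab_frame('side'); crop('side',p,240,170,120,100,6,'side13.png'); 
"
```

```text
clock: 18.25
position: [0.4584, 0.0593, 0.0398]
tool_rot: [3.141, 0.0, 2.919]
force: [0.6, 2.1, 5.9]
grip_width: 0.039
clock: 18.65
position: [0.4663, 0.0572, 0.0398]
tool_rot: [3.141, 0.0, 2.919]
force: [1.0, 0.5, 5.5]
grip_width: 0.0394
t 18.65 d [ 6.9 -9.3  0. ] rv [ 0.  0. -0.] pos [0.4663 0.0572 0.0398] rpy [3.141 0.    2.919] F [1.  0.5 5.5] M [-0.06 -0.19  0.08] w 0.0394 q [ 0.2   0.67 -0.59  2.11  0.7   0.56  0.44]
```

View pics/side13.png

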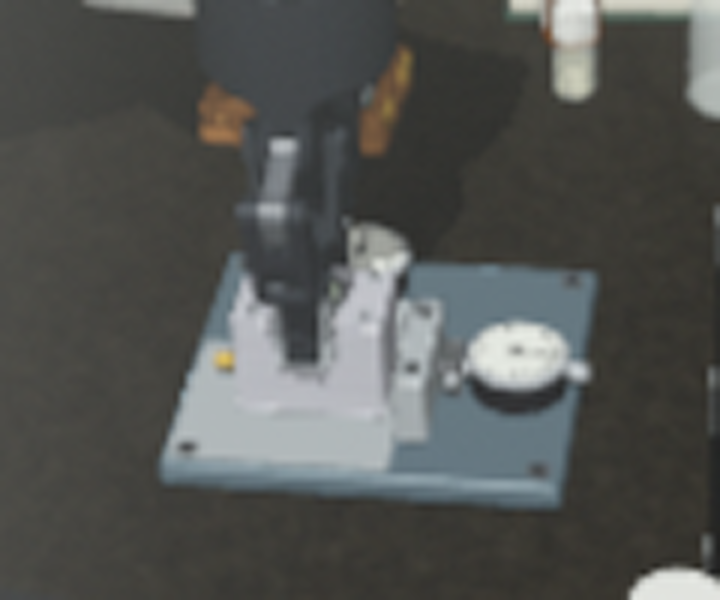

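```bash
cat > st.py <<'E'
from h import *
s=bot.observe(); a=-.2227; ex=np.array([np.cos(a),np.sin(a)]); ey=np.array([-np.sin(a),np.cos(a)])
d=s["position"][:2]-[.5075,.0752]
print("gapx",round(-d@ex*1000-30,2),"gapy",round(-d@ey*1000-20,2),"Fx %.1f Fy %.1f Fz %.1f"%(s["force"][:2]@ex,s["force"][:2]@ey,s["force"][2]),"M",s["moment"].round(2),"yaw",s["tool_rot"].round(4),"z",s["position"][2].round(4),"t",round(s["clock"],2))
E
python3 st.py
python3 -m inch '[{"dx":0,"dy":1,"dz":0,"rx":0,"ry":0,"rz":0,"hand":1},{"dx":0,"dy":1,"dz":0,"rx":0,"ry":0,"rz":0,"hand":1},{"dx":0,"dy":0,"dz":0,"rx":0,"ry":0,"rz":0,"hand":1}]'; python3 st.py
python3 -m inch '[{"dx":0,"dy":1,"dz":0,"rx":0,"ry":0,"rz":0,"hand":1},{"dx":0,"dy":1,"dz":0,"rx":0,"ry":0,"rz":0,"hand":1},{"dx":0,"dy":0,"dz":0,"rx":0,"ry":0,"rz":0,"hand":1}]'; python3 st.py
```

```text
gapx 6.19 gapy 6.56 Fx 1.0 Fy -0.0 Fz 4.2 M [-0.07 -0.22 -0.  ] yaw [3.1411e+00 6.0000e-04 2.9187e+00] z 0.0397 t 18.7
clock: 19.0
position: [0.4666, 0.0591, 0.0398]
tool_rot: [-3.142, 0.0, 2.919]
force: [-0.9, -2.2, 6.4]
grip_width: 0.0391
gapx 6.32 gapy 4.78 Fx -0.4 Fy -2.4 Fz 6.4 M [-0.22  0.06 -0.04] yaw [-3.1415e+00  4.0000e-04  2.9186e+00] z 0.0398 t 19.0
clock: 19.3
position: [0.467, 0.0607, 0.0397]
tool_rot: [-3.141, 0.0, 2.918]
force: [-2.0, -2.7, 8.4]
grip_width: 0.0392
gapx 6.35 gapy 3.06 Fx -1.4 Fy -3.1 Fz 8.4 M [-0.57  0.17 -0.02] yaw [-3.1411e+00  3.0000e-04  2.9184e+00] z 0.0397 t 19.3
```

```bash
python3 -m inch '[{"dx":0,"dy":0.7,"dz":0,"rx":0,"ry":0,"rz":0,"hand":1},{"dx":0,"dy":0.5,"dz":0,"rx":0,"ry":0,"rz":0,"hand":1},{"dx":0,"dy":0,"dz":0,"rx":0,"ry":0,"rz":0,"hand":1}]'>/dev/null; python3 st.py
python3 -m inch '[{"dx":0,"dy":0.4,"dz":0,"rx":0,"ry":0,"rz":0,"hand":1},{"dx":0,"dy":0.3,"dz":0,"rx":0,"ry":0,"rz":0,"hand":1}]'>/dev/null; python3 st.py
```

```text
gapx 6.37 gapy 2.05 Fx -0.7 Fy -3.8 Fz 8.0 M [-0.74  0.17 -0.1 ] yaw [-3.1408e+00  2.0000e-04  2.9183e+00] z 0.0397 t 19.6
gapx 6.33 gapy 1.5 Fx -0.1 Fy -4.8 Fz 8.9 M [-0.98  0.17  0.05] yaw [-3.1406e+00  3.0000e-04  2.9181e+00] z 0.0398 t 19.8
```

```bash
python3 -m inch '[{"dx":0,"dy":0.3,"dz":0,"rx":0,"ry":0,"rz":0,"hand":1},{"dx":0,"dy":0,"dz":0,"rx":0,"ry":0,"rz":0,"hand":1}]'>/dev/null; python3 st.py
python3 -m inch '[{"dx":0,"dy":0.3,"dz":0,"rx":0,"ry":0,"rz":0,"hand":1},{"dx":0,"dy":0,"dz":0,"rx":0,"ry":0,"rz":0,"hand":1}]'>/dev/null; python3 st.py
```

```text
gapx 6.34 gapy 1.14 Fx -0.5 Fy -4.8 Fz 8.1 M [-0.86  0.2   0.03] yaw [-3.1407e+00  3.0000e-04  2.9182e+00] z 0.0398 t 20.0
gapx 6.35 gapy 0.88 Fx 0.0 Fy -4.1 Fz 8.1 M [-0.92  0.17  0.02] yaw [-3.1406e+00  2.0000e-04  2.9182e+00] z 0.0397 t 20.2
```

```bash
for i in 1; do python3 -m inch '[{"dx":0,"dy":0.3,"dz":0,"rx":0,"ry":0,"rz":0,"hand":1},{"dx":0,"dy":0.3,"dz":0,"rx":0,"ry":0,"rz":0,"hand":1}]'>/dev/null; python3 st.py; done
python3 -m inch '[{"dx":0,"dy":0.3,"dz":0,"rx":0,"ry":0,"rz":0,"hand":1},{"dx":0,"dy":0,"dz":0,"rx":0,"ry":0,"rz":0,"hand":1}]'>/dev/null; python3 st.py
```

```text
gapx 6.34 gapy 0.41 Fx 0.1 Fy -6.0 Fz 10.5 M [-1.27  0.3  -0.02] yaw [-3.1404e+00  2.0000e-04  2.9181e+00] z 0.0397 t 20.4
gapx 6.34 gapy 0.38 Fx -0.4 Fy -7.4 Fz 11.5 M [-1.31  0.29 -0.01] yaw [-3.1399e+00  1.0000e-04  2.9179e+00] z 0.0398 t 20.6
```

```bash
python3 -m inch '[{"dx":0,"dy":0.3,"dz":0,"rx":0,"ry":0,"rz":0,"hand":1},{"dx":0,"dy":0,"dz":0,"rx":0,"ry":0,"rz":0,"hand":1}]'>/dev/null; python3 st.py
```

```text
gapx 6.34 gapy 0.35 Fx -0.6 Fy -7.6 Fz 11.1 M [-1.66  0.39 -0.04] yaw [-3.1396e+00  1.0000e-04  2.9176e+00] z 0.0398 t 20.8
```

```bash
python3 -m inch '[{"dx":0,"dy":0.3,"dz":0,"rx":0,"ry":0,"rz":0,"hand":1},{"dx":0,"dy":0,"dz":0,"rx":0,"ry":0,"rz":0,"hand":1}]'>/dev/null; python3 st.py
```

```text
gapx 6.35 gapy 0.31 Fx 0.0 Fy -9.7 Fz 13.1 M [-2.    0.49 -0.08] yaw [-3.1391  0.      2.9175] z 0.0397 t 21.0
```

```bash
python3 -m inch '[{"dx":0,"dy":0,"dz":0,"rx":-0.0025,"ry":0,"rz":0,"hand":1},{"dx":-1,"dy":0,"dz":0,"rx":0,"ry":0,"rz":0,"hand":1},{"dx":-1,"dy":0,"dz":0,"rx":0,"ry":0,"rz":0,"hand":1}]'>/dev/null; python3 st.py
python3 -m inch '[{"dx":-1,"dy":0,"dz":0,"rx":0,"ry":0,"rz":0,"hand":1},{"dx":-1,"dy":0,"dz":0,"rx":0,"ry":0,"rz":0,"hand":1}]'>/dev/null; python3 st.py
```

```text
gapx 5.15 gapy 0.35 Fx -6.7 Fy -9.2 Fz 18.6 M [-1.64  1.85 -0.03] yaw [-3.1412e+00 -1.2000e-03  2.9178e+00] z 0.0397 t 21.3
gapx 3.19 gapy 0.33 Fx -9.1 Fy -9.0 Fz 20.0 M [-1.59  2.19 -0.03] yaw [-3.1412e+00 -1.2000e-03  2.9178e+00] z 0.0397 t 21.5
```

```bash
python3 -m inch '[{"dx":0,"dy":0,"dz":-0.3,"rx":0,"ry":0,"rz":0,"hand":1},{"dx":0,"dy":0,"dz":0,"rx":0,"ry":0,"rz":0,"hand":1}]' 70 >/dev/null; python3 st.py
python3 -m inch '[{"dx":-0.7,"dy":0,"dz":0,"rx":0,"ry":0,"rz":0,"hand":1},{"dx":-0.5,"dy":0,"dz":0,"rx":0,"ry":0,"rz":0,"hand":1}]'>/dev/null; python3 st.py
```

```text
gapx 3.06 gapy 0.32 Fx -3.6 Fy -9.1 Fz 9.4 M [-1.63  1.09  0.08] yaw [-3.1415e+00 -1.2000e-03  2.9179e+00] z 0.0398 t 21.7
gapx 2.22 gapy 0.31 Fx -7.1 Fy -7.7 Fz 13.3 M [-1.48  1.72  0.03] yaw [-3.1413e+00 -1.7000e-03  2.9181e+00] z 0.0398 t 21.9
```

```bash
python3 -m inch '[{"dx":-0.5,"dy":0,"dz":0,"rx":0,"ry":0,"rz":0,"hand":1},{"dx":-0.5,"dy":0,"dz":0,"rx":0,"ry":0,"rz":0,"hand":1}]'>/dev/null; python3 st.py
python3 -m inch '[{"dx":-0.5,"dy":0,"dz":0,"rx":0,"ry":0,"rz":0,"hand":1},{"dx":0,"dy":0,"dz":0,"rx":0,"ry":0,"rz":0,"hand":1}]'>/dev/null; python3 st.py
```

```text
gapx 1.24 gapy 0.35 Fx -6.4 Fy -7.6 Fz 12.8 M [-1.44  1.82  0.05] yaw [-3.1412e+00 -1.7000e-03  2.9181e+00] z 0.0398 t 22.1
gapx 0.7 gapy 0.32 Fx -6.7 Fy -8.4 Fz 12.2 M [-1.54  1.69  0.05] yaw [-3.1413e+00 -1.7000e-03  2.9180e+00] z 0.0398 t 22.3
```

```bash
python3 -m inch '[{"dx":-0.4,"dy":0,"dz":0,"rx":0,"ry":0,"rz":0,"hand":1},{"dx":0,"dy":0,"dz":0,"rx":0,"ry":0,"rz":0,"hand":1}]'>/dev/null; python3 st.py
python3 -m inch '[{"dx":-0.4,"dy":0,"dz":0,"rx":0,"ry":0,"rz":0,"hand":1},{"dx":0,"dy":0,"dz":0,"rx":0,"ry":0,"rz":0,"hand":1}]'>/dev/null; python3 st.py
```

```text
gapx 0.32 gapy 0.33 Fx -7.0 Fy -9.0 Fz 12.9 M [-1.49  1.71  0.02] yaw [-3.1412e+00 -1.7000e-03  2.9181e+00] z 0.0398 t 22.5
gapx -0.06 gapy 0.34 Fx -6.6 Fy -9.1 Fz 12.4 M [-1.44  1.71  0.01] yaw [-3.1412e+00 -1.7000e-03  2.9180e+00] z 0.0398 t 22.7
```

```bash
for i in 1; do python3 -m inch '[{"dx":-0.5,"dy":0,"dz":0,"rx":0,"ry":0,"rz":0,"hand":1},{"dx":0,"dy":0,"dz":0,"rx":0,"ry":0,"rz":0,"hand":1}]'>/dev/null; python3 st.py;done
python3 -m inch '[{"dx":-0.5,"dy":0,"dz":0,"rx":0,"ry":0,"rz":0,"hand":1},{"dx":0,"dy":0,"dz":0,"rx":0,"ry":0,"rz":0,"hand":1}]'>/dev/null; python3 st.py
python3 -c "
from h import *
p,d=bot.grab_frame('side'); crop('side',p,260,190,90,80,8,'side14.png')"
```

```text
gapx -0.54 gapy 0.34 Fx -7.6 Fy -9.1 Fz 13.3 M [-1.45  1.79  0.07] yaw [-3.1412e+00 -1.8000e-03  2.9180e+00] z 0.0398 t 22.9
gapx -0.52 gapy 0.35 Fx -11.0 Fy -8.1 Fz 17.4 M [-1.28  2.52 -0.03] yaw [-3.1409e+00 -2.5000e-03  2.9183e+00] z 0.0398 t 23.1
```

View pics/side14.png

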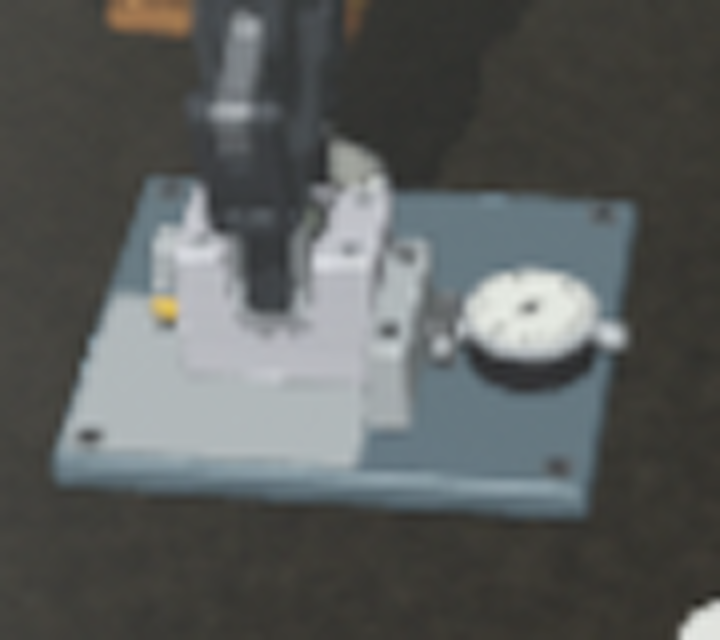

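```bash
python3 -m inch '[{"dx":-0.4,"dy":0.3,"dz":0,"rx":0,"ry":-0.0025,"rz":0,"hand":1},{"dx":-0.4,"dy":0.3,"dz":0,"rx":0,"ry":0,"rz":0,"hand":1},{"dx":0,"dy":0,"dz":0,"rx":0,"ry":0,"rz":0,"hand":1}]'>/dev/null; python3 st.py; python3 st.py
python3 -m inch '[{"dx":0,"dy":0,"dz":0,"rx":0,"ry":0,"rz":0.004,"hand":1},{"dx":0,"dy":0,"dz":0,"rx":0,"ry":0,"rz":0,"hand":1}]'>/dev/null; python3 st.py
```

```text
gapx -0.59 gapy 0.3 Fx -16.5 Fy -11.1 Fz 24.9 M [-1.56  3.91 -0.01] yaw [-3.1396e+00 -1.1000e-03  2.9182e+00] z 0.0398 t 23.45
gapx -0.59 gapy 0.3 Fx -16.5 Fy -11.1 Fz 24.9 M [-1.56  3.91 -0.01] yaw [-3.1396e+00 -1.1000e-03  2.9182e+00] z 0.0398 t 23.45
gapx -0.58 gapy 0.31 Fx -16.6 Fy -12.7 Fz 24.4 M [-1.62  3.91  0.44] yaw [-3.1396e+00 -1.0000e-03  2.9147e+00] z 0.0397 t 23.65
```

```bash
python3 -m inch '[{"dx":0,"dy":0,"dz":0,"rx":0,"ry":0,"rz":-0.004,"hand":1},{"dx":0,"dy":0,"dz":0,"rx":0,"ry":0,"rz":-0.004,"hand":1},{"dx":0,"dy":0,"dz":0,"rx":0,"ry":0,"rz":0,"hand":1}]'>/dev/null; python3 st.py
```

```text
gapx -0.58 gapy 0.36 Fx -16.9 Fy -11.7 Fz 24.2 M [-1.55  3.97 -0.42] yaw [-3.1397e+00 -1.3000e-03  2.9216e+00] z 0.0397 t 23.95
```

```bash
python3 -m inch '[{"dx":0,"dy":0.3,"dz":-0.3,"rx":-0.002,"ry":-0.001,"rz":0.004,"hand":1},{"dx":0,"dy":0.3,"dz":0,"rx":0,"ry":0,"rz":0,"hand":1},{"dx":0,"dy":0,"dz":0,"rx":0,"ry":0,"rz":0,"hand":1},{"dx":0,"dy":0,"dz":0,"rx":0,"ry":0,"rz":0,"hand":1}]'>/dev/null; python3 st.py
python3 -m inch '[{"dx":0,"dy":0,"dz":0,"rx":0,"ry":0,"rz":0,"hand":1},{"dx":0,"dy":0,"dz":0,"rx":0,"ry":0,"rz":0,"hand":1}]'>/dev/null; python3 st.py
```

```text
gapx -0.57 gapy 0.32 Fx -14.7 Fy -13.7 Fz 18.2 M [-2.18  3.52  0.05] yaw [-3.1408e+00 -5.0000e-04  2.9178e+00] z 0.0397 t 24.35
gapx -0.54 gapy 0.32 Fx -14.9 Fy -14.1 Fz 18.1 M [-2.24  3.55  0.06] yaw [-3.1409e+00 -5.0000e-04  2.9178e+00] z 0.0398 t 24.55
```

```bash
python3 -c "
from h import *
p,d=bot.grab_frame('side'); crop('side',p,262,195,90,70,8,'side15.png')
cv2.imwrite('pics/side16.png',p[:,:,::-1])
p,d=bot.grab_frame('top'); cv2.imwrite('pics/top16.png',p[:,:,::-1])"
```

```text
(no output)
```

View pics/side15.png

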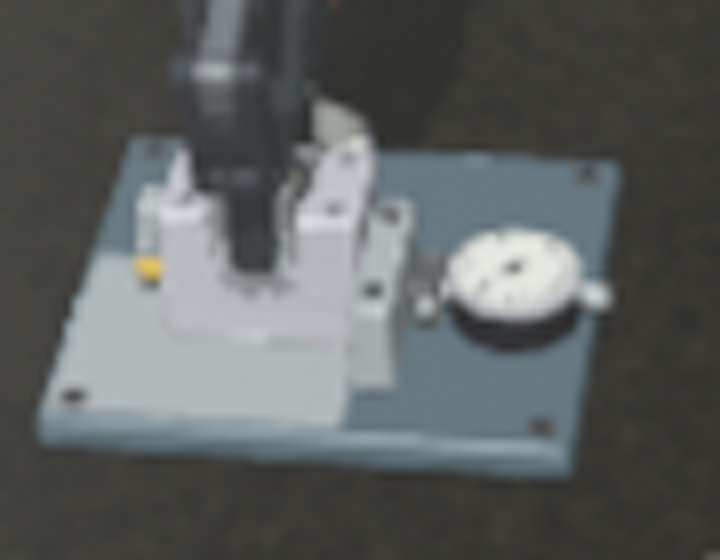

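View pics/side16.png

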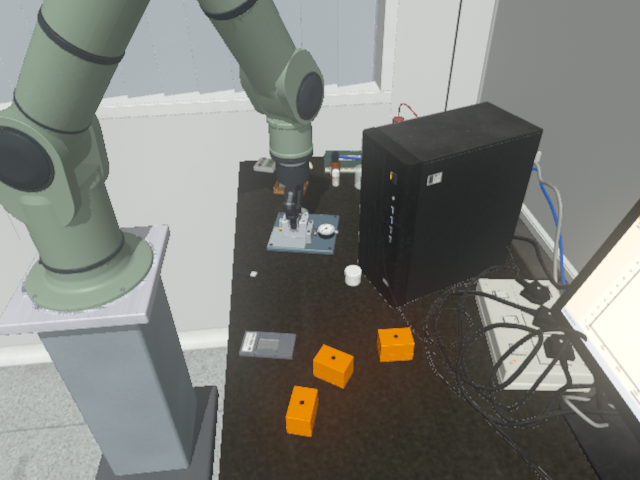

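View pics/top16.png

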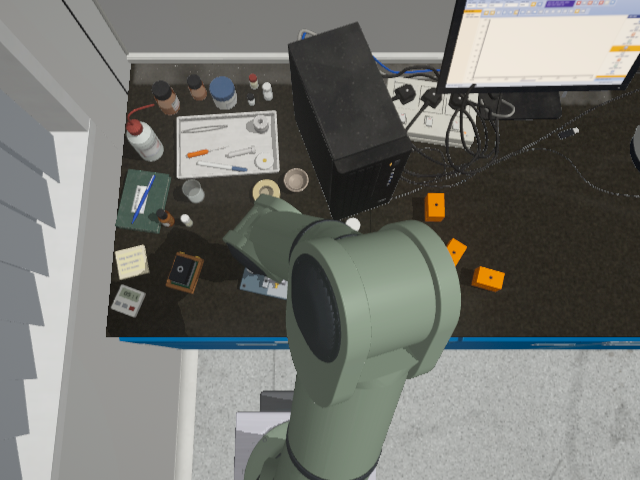

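```bash
python3 -m inch '[{"dx":-0.4,"dy":0.4,"dz":-0.3,"rx":-0.001,"ry":-0.0008,"rz":0,"hand":1},{"dx":-0.4,"dy":0.3,"dz":0,"rx":0,"ry":0,"rz":0,"hand":1},{"dx":0,"dy":0,"dz":0,"rx":0,"ry":0,"rz":0,"hand":1},{"dx":0,"dy":0,"dz":0,"rx":0,"ry":0,"rz":0,"hand":1}]'; python3 st.py
```

```text
clock: 25.05
position: [0.4743, 0.0619, 0.0398]
tool_rot: [-3.141, -0.001, 2.918]
force: [-21.0, -11.5, 17.1]
grip_width: 0.0387
gapx -0.6 gapy 0.27 Fx -18.0 Fy -15.9 Fz 17.1 M [-2.62  4.41  0.09] yaw [-3.1406e+00 -1.2000e-03  2.9176e+00] z 0.0398 t 25.05
```

```bash
python3 -m inch '[{"dx":0,"dy":0,"dz":0,"rx":-0.001,"ry":-0.0013,"rz":0,"hand":1},{"dx":0,"dy":0,"dz":0,"rx":0,"ry":0,"rz":0,"hand":1},{"dx":0,"dy":0,"dz":0,"rx":0,"ry":0,"rz":0,"hand":1}]'; python3 st.py
```

```text
clock: 25.35
position: [0.4743, 0.0619, 0.0398]
tool_rot: [-3.142, 0.0, 2.918]
force: [-21.2, -10.7, 17.2]
grip_width: 0.0386
gapx -0.6 gapy 0.27 Fx -18.3 Fy -15.1 Fz 17.2 M [-2.67  4.53  0.07] yaw [-3.1415e+00  1.0000e-04  2.9177e+00] z 0.0398 t 25.35
```

```bash
python3 -c "
from workcell import bot
print(bot.job_done())"; python3 st.py
```

```text
the job is handed in; nothing more can be done
None
the job is handed in; nothing more can be done
```

I lifted the setting master out of the nest, stood it upright in its wooden box and let go. I then set the flow-cell body on the plate, fitting away from the short fence, and slid it in until it stopped at both fences. I handed the job in at about 25 s, still gripping it at 70 N.

- **Press at hand-in:** about 18 N toward the short fence and 15 N toward the long fence, with about 17 N downward. The tool was upright to within about 0.1 mrad.
- **Seated in the corner:** a small yaw dither (±4 mrad) gave nearly equal and opposite moments, which fits the block sitting flush. The stops agreed with the camera estimate of the corner to within 0.6 mm. The final pictures show the block against the short fence, but the gripper hides most of the long fence.
- **Dial gauges:** I could not read the plungers directly. I felt the long gauge's spring about 4 mm before the long-fence stop. The short gauge's spring was hidden by sliding friction, so its push-in is inferred from the block stopping at that fence.
- **Rest of the bench:** in the last pictures the master stands in its box. The vial, dropper bottle, beaker, pot and orange look-alikes are where they were, though the pot is partly hidden by the arm in the top view. No check failed.

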